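# Pull the snug knob off a control unit with a knob puller

### The arm

A 6-joint arm with a two-finger parallel gripper is mounted at the origin on the work surface. World frame = base frame: x ahead of the robot, y to its left, z up, the work surface at z = 0. Lengths are in m, angles in rad, forces in N, time in s.
With the tool pointing down it reaches from about 0.375 to 0.9 m from the base axis. Payload 3.1 kg.
Tool frame: the origin (TCP) lies at the very end of the fingers, on their centre line; the grasp point (between the pads) lies 19 mm behind it (hold_point_z is the distance from the TCP to the grasp point, in m); x points along the fingers, y is the direction in which the jaws open and shut, and the axes are right-handed (so a half turn about x gives the same grasp; the last joint's range is limited). The gripper opens to 87 mm and grips with 3 to 60 N. Pads are 19 mm wide; open, the fingers measure 117 mm over their backs; the gripper's body (75 mm by 190 mm) begins 51 mm behind the grasp point.
Start: joints at [1.141, 0.527, 1.433, -0, 1.181, -0.178], TCP at [0.155, 0.605, 0.223] pointing down, gripper open.
Joint ranges: [-3.08, 3.08], [-0.75, 2.2], [0.22, 2.44], [-1.43, 4.57], [0, 2.65], [-2.85, 2.85]. Speed limits (rad/s): [2.79, 2.79, 3.14, 3.14, 3.14, 3.14].

### API

Orientations are given as a unit quaternion [x, y, z, w].
In Python, from rig import * gives the robot as it stands.
- The arm moves only by the tool send_rows, never from a script. Its argument "steps" is a list that holds one entry, the list of rows, each a list of 6 numbers: the shift along the tool's x, y, z in cm, then the turn, a rotation vector about the tool's x, y, z in units of 6 degrees (1.0 is 6 degrees). In form: [[[x, y, z, wx, wy, wz], ...]]. A call has 1 to 8 rows; each row shifts and turns the pose as measured when the row begins, along the tool's axes as they then stand; what a row does not reach is not made up. A row lasts 1/12 s, in which the tool goes at most 41.7 mm and 7.16 degrees, less where a joint would pass 70% of its speed; a pose out of reach is approached as far as the arm can. A call is refused whole if a number of a shift passes 4.17 or a number of a turn 1, either way. A call with a gripper value outside its range is refused whole. "gripper" is the closure, from 0 (fully open) to 1 (shut), set as the call begins (left out, the last holds). The fingers move at their own pace and stop on an object; "force" is the grip in N (left out, the last holds). Time passes only in rows, so rows that do not move let the fingers close. It gives the time, the measured TCP pose, the force and the opening at its end, in the units of the state.
- get_obs(): the state, without advancing time (a new reading comes with each control period).
- camera(name): name is "scene" or "side" or "wrist"; returns (picture, depth): 480x640x3 uint8, red, green, blue; 480x640 float32, m along the optical axis (not along the pixel's ray), 0 where there is no reading.
- camera_params(name): a dict with "intrinsics" (3x3 intrinsics, pixels), "position" and "attitude" of the camera in the world; the wrist camera has in their place "T_tool_cam" (4x4, takes a point from camera to tool coordinates, whose origin is the TCP and whose axes are the tool frame's). Camera axes: x right, y down, z forward; pixel columns grow to the right and rows downward; lengths in m; the calibration is good to about 2 mm. A picture is of the moment at which its call begins: read the wrist's pose just before it. camera_params takes no time and is no camera call.
- hand_in(): hands the job in, once; it reports no verdict.
The state is a dict: "time": time; "q": joint angles; "joint_velocities": joint speeds; "joint_torque": joint torques, N m; "position": TCP position; "tool_rot": TCP orientation; "ft_force": force on the tool from outside, world axes, zero at the start; "moment": the same for the moment, N m; "grip_width": finger opening in m.
Only numpy, scipy, OpenCV 4.12 (cv2) and the standard library are available. Lean on these libraries where they do the work, as an engineer would, in place of code of your own. Each camera call takes 0.05 s, during which the arm holds its last target.

### The job

Take the knob puller, set its foot lightly down on the control unit's panel and, with the foot still lying on the panel, slide the fork in under the skirt of the big round knob until it bears softly against the knob's hub; then pull straight up until the knob pops off its post. Stand the puller upright on the floor of the parts tray with the knob still level in its fork, and let go. Touch the knob only with the puller, never press hard on the panel or the hub or jerk the knob, and leave the camera, the lens and the tape roll where they are.

Things in the scene. Friction and masses are not known exactly. Their poses are not given: they have to be found in the camera images.
- puller: Knob puller, loose, standing upright: bare steel C-shaped frame with a grey handle block on top, 122 mm tall, 0.15 kg. Origin on its underside, below the middle of the fork's slot; z up, x the way the fork opens, y across. Flat foot 39 mm wide, x -40 to +20 mm. Upright x -40 to -32 mm, 24 mm wide; top arm at z 68 to 76 mm leads forward to the handle right above the slot's middle.
- handle (a point): Middle of the puller's handle, on the puller's z axis, 100 mm above its underside; axes as the puller. The block is 24 mm along x, 16 mm across y (grasp it across y) and reaches from 76 to 122 mm above the underside. A pull on it acts straight through the slot's middle.
- fork_tips (a point): Midway between the tips of the fork, on the underside, x = +20 mm in the puller; axes as the puller. Two tines, each 8 mm wide and 3 mm thick, with a slot 23 mm wide between them, closed at x = -11.5 mm in the puller. The last 3 mm of each tine (x 17 to 20 mm) is an upturned lip, 5 mm high in all.
- knob: Big black round knob, loose but snapped onto the post of the control unit; 28 mm tall, 30 g. Origin: centre of its underside, z up. From below: hub 20 to 22 mm across (z 0 to 7 mm), round skirt 38 to 39 mm across (z 7 to 11 mm), grip 30 to 33 mm across with an aluminium disc on top. At the start the hub stands on the panel.
- skirt (a point): Centre of the underside of the knob's skirt, 7 mm above the knob's origin. The 7 mm gap below it leaves 2 mm over the fork's 5 mm lips, less than measured poses are good for: feel for the panel with the foot (2 or 3 N), keep it there and slide in until the slot's end meets the hub (3 N). When lifted, the skirt lies on the tines behind the lips, and the hub reaches 4 mm below the puller's underside.
- post (a point): Centre of the foot of the knob's post, on the panel's upper face; axes as the control unit. The steel post is 9 mm thick and 18 mm tall, with four sprung catches that hold the knob. A straight pull of about 8 to 15 N pops it off within the first 4 mm; then it lifts freely and is clear of the post after 18 mm.
- console: Grey control unit, fixed, 190 mm (x) by 230 mm (y). Origin: centre of its underside; x away from the robot. Its bare aluminium panel (|y| under 75 mm, 50 mm above the origin) is spring-mounted and gives about 1 mm per 8 N, 3 mm at most. Post at x 12, y 0 mm. Bring the fork in over the near edge (x -95 mm), along +x. Beside it small fixed knobs (y -92) and keys (y +90), up to 11 mm tall.
- tray: Shallow open aluminium parts tray, fixed, 150 mm (x) by 130 mm (y), 22 mm high, walls and floor 3 mm thick. Origin: centre of its underside. It stands to one side of the control unit and the puller to the other; which is which varies.
- camera: Bystander: a small black camera, 45 x 115 x 73 mm, origin at the centre of its underside.
- lens: Bystander: a black lens standing on end, 74 mm across, 72 mm tall, origin at the centre of its underside.
- tape: Bystander: a white roll of tape lying flat, 100 mm across, 45 mm high, origin at the centre of its underside.
Things that resemble listed ones, but are neither listed nor needed, are in the scene too. Several things have the shape of the puller; the one meant has the colours described above.

How it is judged:
By the outcome, as a careful person would: the job done as asked, in the order asked, and still so for the second after the job is handed in, with the robot touching nothing.
It also fails if it takes over 67 s, if anything falls off the work surface, if the arm or the gripper's body presses on something with over 40 N, if the wrist force passes 120 N, or if a joint passes its speed limit or range.

## Working session

There is one attempt and no reset: what is moved stays moved. The work goes in short steps, Python scripts to look and compute and a tool call to move; the robot and the scene stay as the last step left them, time stands still between calls to the robot, and variables do not carry over. Pictures are saved under pics/ and viewed, and the job is handed in when it is done.

Besides the shell and the picture viewer there is one more tool, called after "Emit:" as a command line: name --argument value ..., lists and objects as JSON in quotes. send_rows: Moves the arm, as the interface text tells. Its arguments: {"type":"object","properties":{"steps":{"type":"array"},"gripper":{"type":"number"},"force":{"type":"number"}},"required":["steps"]}

```bash
ls; mkdir -p pics; python3 - <<'E'
from rig import *
import cv2,numpy as np
print(get_obs())
for n in ["scene","side","wrist"]:
    p,d=camera(n); cv2.imwrite(f"pics/{n}0.png",p[:,:,::-1]); np.save(f"{n}0.npy",d)
    print(n,camera_params(n))
E
```

```text
pics
{'time': 0.0, 'q': array([ 1.14148724e+00,  5.28455943e-01,  1.43391170e+00, -1.15194494e-05,
        1.18134684e+00, -1.78517368e-01]), 'joint_velocities': array([ 0.00125929, -0.00081482,  0.0010798 ,  0.00141967, -0.00082152,
       -0.00112872]), 'joint_torque': array([-1.84423741e-03, -4.40039241e+01, -1.76590419e+01,  6.30018348e-02,
        5.80154860e-02, -1.72903806e-04]), 'position': array([0.15478574, 0.60478234, 0.2215749 ]), 'tool_rot': array([ 0.08771756,  0.70177545, -0.08915141,  0.70133364]), 'ft_force': array([-0.33984711, -0.47078184,  0.78832862]), 'moment': array([-0.00252499, -0.00495463, -0.03512219]), 'grip_width': 0.08672912130549781}
scene {'intrinsics': array([[468.60280046,   0.        , 323.0203728 ],
       [  0.        , 468.60280046, 245.88202513],
       [  0.        ,   0.        ,   1.        ]]), 'position': array([0.91989155, 0.49622096, 0.74570196]), 'attitude': array([ 0.26635844,  0.8823753 , -0.37174235, -0.11079099])}
side {'intrinsics': array([[579.54091742,   0.        , 317.3951979 ],
       [  0.        , 579.54091742, 237.46095992],
       [  0.        ,   0.        ,   1.        ]]), 'position': array([ 0.08471869, -0.77022819,  0.91182055]), 'attitude': array([ 0.88737312, -0.24712883,  0.10788605, -0.37397446])}
wrist {'intrinsics': array([[338.27248271,   0.        , 320.21272069],
       [  0.        , 338.27248271, 239.64919898],
       [  0.        ,   0.        ,   1.        ]]), 'T_tool_cam': array([[ 1.48283652e-05, -2.42041745e-01,  9.70265836e-01,
        -1.60725190e-01],
       [ 9.99998958e-01,  1.40386277e-03,  3.34923722e-04,
        -5.27917683e-04],
       [-1.44318561e-03,  9.70264821e-01,  2.42041514e-01,
        -6.56329947e-02],
       [ 0.00000000e+00,  0.00000000e+00,  0.00000000e+00,
         1.00000000e+00]])}
```

View pics/scene0.png

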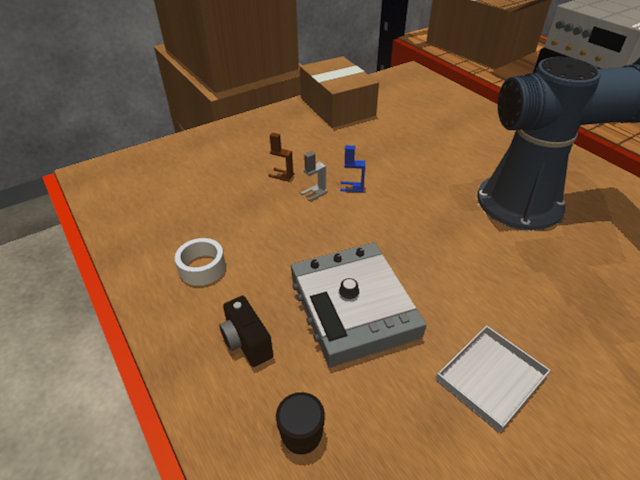

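View pics/side0.png

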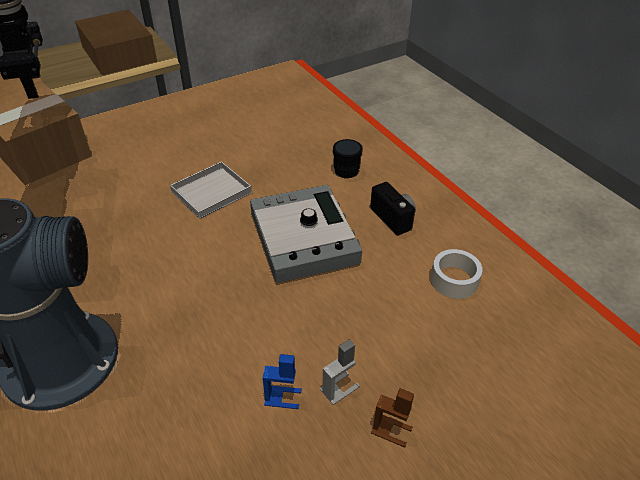

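View pics/wrist0.png

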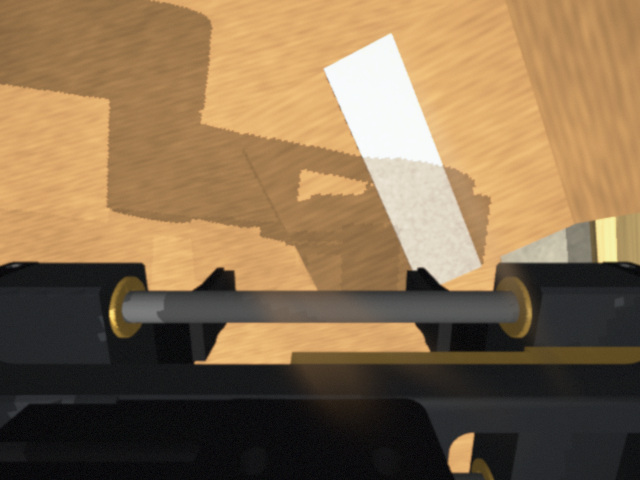

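The steel puller with the grey handle stands at scene (315,177) and side (340,375), between the brown and blue ones. The console is central, with its knob at scene (349,288), and the tray is at scene (493,378). Next I'll measure from depth.

```bash
cat > h.py <<'E'
from rig import *
import cv2,numpy as np
from scipy.spatial.transform import Rotation as R
def cam_pose(n,o=None):
    c=camera_params(n)
    if n=="wrist":
        T=np.eye(4);T[:3,:3]=R.from_quat(o["tool_rot"]).as_matrix();T[:3,3]=o["position"]
        T=T@c["T_tool_cam"]
    else:
        T=np.eye(4);T[:3,:3]=R.from_quat(c["attitude"]).as_matrix();T[:3,3]=c["position"]
    return c["intrinsics"],T
def cloud(d,K,T):
    v,u=np.mgrid[:480,:640]
    P=np.stack([(u-K[0,2])/K[0,0]*d,(v-K[1,2])/K[1,1]*d,d],-1)
    W=P@T[:3,:3].T+T[:3,3]; W[d==0]=np.nan
    return W
def proj(p,K,T):
    q=(np.atleast_2d(p)-T[:3,3])@T[:3,:3]
    return np.c_[q[:,0]/q[:,2]*K[0,0]+K[0,2],q[:,1]/q[:,2]*K[1,1]+K[1,2]]
E
python3 - <<'E'
from h import *
np.set_printoptions(precision=4,suppress=True)
for n in ["scene","side"]:
    K,T=cam_pose(n); W=cloud(np.load(n+"0.npy"),K,T)
    im=cv2.imread(f"pics/{n}0.png")
    ok=lambda lo,hi:(W[...,2]>lo)&(W[...,2]<hi)
    # table
    box={"scene":{"pul":(145,205,295,333),"con":(240,365,288,428),"tray":(322,432,432,555)},
      "side":{"pul":(338,408,316,362),"con":(182,285,245,362),"tray":(160,220,168,254)}}[n]
    t=ok(-.02,.02)&(np.hypot(W[...,0]-.5,W[...,1])<.5); print(n,"table z",np.median(W[t][:,2]))
    for k,(a,b,c,d) in box.items():
        m=np.zeros((480,640),bool);m[a:b,c:d]=1
        if k=="pul":
            for lo,hi in [(.08,.11),(.112,.13),(.064,.08),(.02,.06),(.002,.008)]:
                P=W[m&ok(lo,hi)]; print(k,lo,hi,len(P),P.mean(0),P.min(0),P.max(0))
        elif k=="con":
            P=W[m&ok(.03,.058)];r=cv2.minAreaRect(P[:,:2].astype(np.float32)); print(k,len(P),r)
            P=W[m&ok(.046,.054)]; print(" panelz",np.median(P[:,2]))
            P=W[m&ok(.068,.09)]; print(" knobtop",len(P),P.mean(0),P.min(0),P.max(0), np.median(P[:,2]))
            P=W[m&ok(.074,.09)]; print(" knobtop",len(P),P.mean(0),cv2.minEnclosingCircle(P[:,:2].astype(np.float32)))
        else:
            P=W[m&ok(.012,.03)];r=cv2.minAreaRect(P[:,:2].astype(np.float32)); print(k,len(P),r)
            P=W[m&ok(-.005,.008)];print(np.median(P[:,2]))
E
```

```text
scene table z 0.0012193960879026688
pul 0.08 0.11 115 [ 0.4238 -0.3114  0.0949] [ 0.4097 -0.3233  0.0801] [ 0.434  -0.3049  0.1099]
pul 0.112 0.13 73 [ 0.4224 -0.3137  0.1199] [ 0.4092 -0.3263  0.112 ] [ 0.4344 -0.3063  0.125 ]
pul 0.064 0.08 135 [ 0.4057 -0.313   0.0749] [ 0.3803 -0.3335  0.0641] [ 0.4342 -0.3019  0.0795]
pul 0.02 0.06 96 [ 0.3871 -0.317   0.0386] [ 0.3802 -0.3332  0.0201] [ 0.3909 -0.3069  0.0591]
pul 0.002 0.008 561 [ 0.3816 -0.3642  0.0033] [ 0.2529 -0.5326  0.002 ] [ 0.476  -0.2519  0.0075]
con 9492 ((0.5513630509376526, 0.04074917733669281), (0.2334810197353363, 0.19815167784690857), 76.22357177734375)
 panelz 0.05105977071947221
 knobtop 234 [0.5616 0.0415 0.0774] [0.5424 0.0226 0.0683] [0.5753 0.057  0.0827] 0.07856526110697143
 knobtop 195 [0.5604 0.0405 0.0788] ((0.5591654181480408, 0.039602845907211304), 0.017475701868534088)
tray 1166 ((0.4379417896270752, 0.3013688921928406), (0.1540219634771347, 0.13072489202022552), 9.115148544311523)
0.0022568625339722814
side table z -0.0007001750612112279
pul 0.08 0.11 165 [ 0.4169 -0.3243  0.0954] [ 0.4074 -0.3298 
[... 210 characters left out ...]
1 -0.3072  0.0799]
pul 0.02 0.06 158 [ 0.3831 -0.3264  0.0398] [ 0.3791 -0.336   0.0201] [ 0.3908 -0.3117  0.06  ]
pul 0.002 0.008 325 [ 0.415  -0.3152  0.0033] [ 0.3694 -0.3727  0.002 ] [ 0.4912 -0.221   0.008 ]
con 6472 ((0.5505347847938538, 0.03762301802635193), (0.23538289964199066, 0.19871914386749268), 76.06198120117188)
 panelz 0.04917176297126241
 knobtop 153 [0.5571 0.0332 0.0758] [0.5425 0.0192 0.0681] [0.5747 0.0542 0.0817] 0.07669922799241646
 knobtop 114 [0.558  0.0347 0.0774] ((0.5585043430328369, 0.036418236792087555), 0.017934367060661316)
tray 592 ((0.4450414776802063, 0.2554057240486145), (0.15397866070270538, 0.22970961034297943), 10.125686645507812)
0.00010602285842231662
```

```bash
python3 - <<'E'
import cv2
a=cv2.imread('pics/scene0.png')[130:220,250:400];b=cv2.imread('pics/side0.png')[330:450,250:430]
cv2.imwrite('pics/c1.png',cv2.resize(a,None,fx=5,fy=5)); cv2.imwrite('pics/c2.png',cv2.resize(b,None,fx=4.4,fy=4.4))
E
```

```text
(no output)
```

View pics/c1.png

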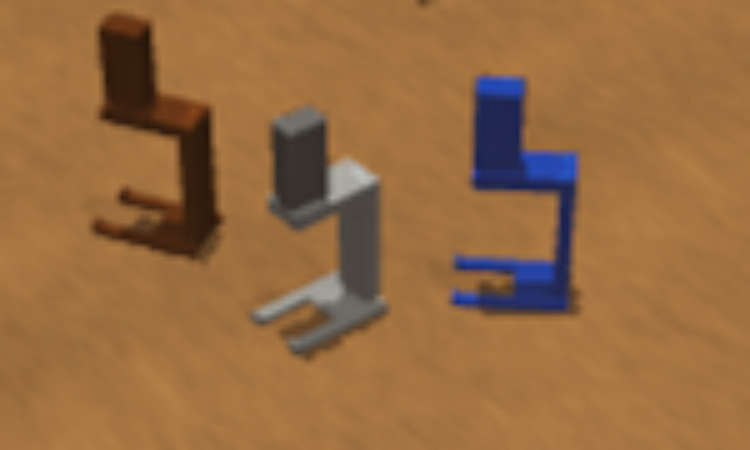

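View pics/c2.png

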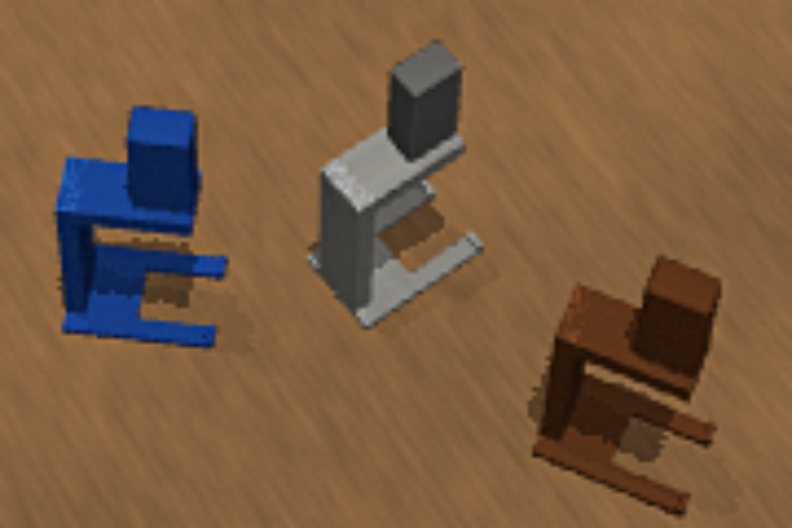

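The grey-handled steel puller in the middle opens roughly along +x. I'll fit its box model to the clouds and check the tool's orientation.

```bash
cat > fit.py <<'E'
from h import *
from scipy.optimize import least_squares
# boxes in puller frame (center, half)
def bx(x0,x1,y0,y1,z0,z1): return (np.array([(x0+x1)/2,(y0+y1)/2,(z0+z1)/2])/1000,np.array([x1-x0,y1-y0,z1-z0])/2000)
B=[bx(-40,-11.5,-19.5,19.5,0,3),bx(-11.5,20,11.5,19.5,0,3),bx(-11.5,20,-19.5,-11.5,0,3),bx(17,20,11.5,19.5,0,5),bx(17,20,-19.5,-11.5,0,5),
 bx(-40,-32,-12,12,0,76),bx(-40,12,-12,12,68,76),bx(-12,12,-8,8,76,122)]
def sd(P):
    o=[]
    for c,h in B:
        q=abs(P-c)-h
        o.append(np.linalg.norm(np.maximum(q,0),axis=1)+np.minimum(q.max(1),0))
    return np.min(o,0)
def fit(P,p0):
    f=lambda p: sd((P-[p[0],p[1],p[2]])@R.from_euler('z',p[3]).as_matrix())
    return least_squares(f,p0,loss='soft_l1',f_scale=.002)
E
python3 - <<'E'
from fit import *
np.set_printoptions(precision=4,suppress=True)
A=[]
for n in ["scene","side"]:
    K,T=cam_pose(n); W=cloud(np.load(n+"0.npy"),K,T)
    P=W.reshape(-1,3)
    m=(P[:,2]>.012)&(P[:,2]<.13)&(abs(P[:,0]-.41)<.06)&(abs(P[:,1]+.318)<.035)
    P=P[m]; A.append(P)
    for y0 in(-.3,0,.3):
        r=fit(P,[.421,-.318,0,y0]); print(n,len(P),r.x,r.cost,np.median(abs(r.fun)))
r=fit(np.vstack(A),[.421,-.318,0,.1]);print(r.x,r.cost)
o=get_obs();M=R.from_quat(o["tool_rot"]).as_matrix();print(M)
# all others
K,T=cam_pose("side");W=cloud(np.load("side0.npy"),K,T);P=W.reshape(-1,3)
m=(P[:,2]>.06)&(P[:,2]<.13)&(P[:,1]<-.15)&(P[:,0]<.6)&(P[:,0]>.25)
P=P[m];
l=cv2.kmeans(P[:,:2].astype(np.float32),3,None,(3,50,1e-5),5,2);print(l[2])
E
```

```text
scene 454 [ 0.4204 -0.3175  0.001   0.0893] 0.0002888449824859736 0.0008345205257731924
scene 454 [ 0.4204 -0.3175  0.001   0.0884] 0.00028886836936758655 0.0008399863851761592
scene 454 [ 0.4204 -0.3175  0.001   0.0884] 0.0002888683693710328 0.0008399859176461671
side 894 [ 0.4213 -0.3188 -0.0005  0.0985] 0.0003627741779615417 0.000549347104328253
side 894 [ 0.4213 -0.3188 -0.0005  0.0991] 0.0003627687929024316 0.0005503661784249346
side 894 [ 0.4213 -0.3188 -0.0005  0.0991] 0.0003627687929014225 0.000550366012031086
[ 0.421  -0.3183 -0.0002  0.0981] 0.0008217342378037773
[[-0.0007  0.2482  0.9687]
 [-0.0015  0.9687 -0.2482]
 [-1.     -0.0017 -0.0003]]
[[ 0.4387 -0.436 ]
 [ 0.3137 -0.2883]
 [ 0.4083 -0.3236]]
```

Puller origin is at about (0.421, −0.318), yaw 5.6°. I'll carry the tool with its z along the puller's −x, so the wrist camera sees the fork from the front. Next is a row planner for the transit.

```bash
cat > plan.py <<'E'
from h import *
import sys,json
def zang(M): return np.degrees(np.arctan2(M[1,2],M[0,2]))
def Mz(a): # tool pointing down, z at angle a (deg)
    a=np.radians(a); z=np.array([np.cos(a),np.sin(a),0]); x=np.array([0,0,-1.]); return np.c_[x,np.cross(z,x),z]
def rows(path,o=None):
    """path: list of (pos,zangle)"""
    o=o or get_obs(); p=o["position"];M=R.from_quat(o["tool_rot"]).as_matrix(); out=[]
    for q,a in path:
        N=Mz(a); s=M.T@(np.array(q)-p)*100; w=np.degrees(R.from_matrix(M.T@N).as_rotvec())/6
        out.append([round(float(v),2)+0. for v in np.r_[s,w]]); p=np.array(q);M=N
    return out
def polar(p1,a1,n,o=None):
    o=o or get_obs();p=o["position"];a0=zang(R.from_quat(o["tool_rot"]).as_matrix())
    t0=np.arctan2(p[1],p[0]);r0=np.hypot(p[0],p[1]);t1=np.arctan2(p1[1],p1[0]);r1=np.hypot(p1[0],p1[1])
    L=[]
    for k in range(1,n+1):
        f=k/n;t=t0+(t1-t0)*f;r=r0+(r1-r0)*f
        L.append(([r*np.cos(t),r*np.sin(t),p[2]+(p1[2]-p[2])*f],a0+(a1-a0)*f))
    return L
def line(p1,a1,n,o=None):
    o=o or get_obs();p=o["position"];a0=zang(R.from_quat(o["tool_rot"]).as_matrix())
    d=(a1-a0+180)%360-180
    return [(p+(np.array(p1)-p)*k/n,a0+d*k/n) for k in range(1,n+1)]
E
python3 -c "
from plan import *
L=polar([.421,-.318,.24],-174.4,33)
for r in rows(L): print(r)"
```

```text
[-0.06, -0.4, 3.7, 0.81, 0.0, 0.02]
[-0.06, -0.31, 3.69, 0.81, 0.0, 0.0]
[-0.06, -0.22, 3.68, 0.81, 0.0, 0.0]
[-0.06, -0.13, 3.67, 0.81, 0.0, 0.0]
[-0.06, -0.04, 3.65, 0.81, 0.0, 0.0]
[-0.06, 0.05, 3.64, 0.81, 0.0, 0.0]
[-0.06, 0.14, 3.62, 0.81, 0.0, 0.0]
[-0.06, 0.23, 3.6, 0.81, 0.0, 0.0]
[-0.06, 0.32, 3.57, 0.81, 0.0, 0.0]
[-0.06, 0.4, 3.54, 0.81, 0.0, 0.0]
[-0.06, 0.49, 3.52, 0.81, 0.0, 0.0]
[-0.06, 0.57, 3.49, 0.81, 0.0, 0.0]
[-0.06, 0.65, 3.45, 0.81, 0.0, 0.0]
[-0.06, 0.74, 3.42, 0.81, 0.0, 0.0]
[-0.06, 0.82, 3.38, 0.81, 0.0, 0.0]
[-0.06, 0.89, 3.35, 0.81, 0.0, 0.0]
[-0.06, 0.97, 3.31, 0.81, 0.0, 0.0]
[-0.06, 1.05, 3.26, 0.81, 0.0, 0.0]
[-0.06, 1.12, 3.22, 0.81, 0.0, 0.0]
[-0.06, 1.19, 3.18, 0.81, 0.0, 0.0]
[-0.06, 1.26, 3.13, 0.81, 0.0, 0.0]
[-0.06, 1.33, 3.08, 0.81, 0.0, 0.0]
[-0.06, 1.4, 3.03, 0.81, 0.0, 0.0]
[-0.06, 1.47, 2.98, 0.81, 0.0, 0.0]
[-0.06, 1.53, 2.93, 0.81, 0.0, 0.0]
[-0.06, 1.6, 2.88, 0.81, 0.0, 0.0]
[-0.06, 1.66, 2.82, 0.81, 0.0, 0.0]
[-0.06, 1.72, 2.76, 0.81, 0.0, 0.0]
[-0.06, 1.77, 2.71, 0.81, 0.0, 0.0]
[-0.06, 1.83, 2.65, 0.81, 0.0, 0.0]
[-0.06, 1.89, 2.59, 0.81, 0.0, 0.0]
[-0.06, 1.94, 2.53, 0.81, 0.0, 0.0]
[-0.06, 1.99, 2.47, 0.81, 0.0, 0.0]
```

Emit:
send_rows --steps '[[[-0.1,-0.4,3.7,0.8,0,0],[-0.1,-0.3,3.7,0.8,0,0],[-0.1,-0.2,3.7,0.8,0,0],[-0.1,-0.1,3.7,0.8,0,0],[-0.1,0,3.7,0.8,0,0],[-0.1,0.1,3.6,0.8,0,0],[-0.1,0.1,3.6,0.8,0,0],[-0.1,0.2,3.6,0.8,0,0]]]'

```text
time: 0.82
position: [0.4012, 0.4472, 0.226]
tool_rot: [0.318, 0.632, -0.321, 0.63]
ft_force: [-0.3, 0.6, 0.6]
grip_width: 0.0869
```

```bash
python3 -c "
from plan import *
o=get_obs();print(o['position'],zang(R.from_quat(o['tool_rot']).as_matrix()),o['q'],o['ft_force'])
L=polar([.421,-.318,.24],-174.4,25)
for r in rows(L)[::4]: print(r)"
```

```text
[0.40120736 0.4471644  0.22597223] -53.65531662724674 [0.65276801 0.49292825 1.48784035 0.00192833 1.16633992 0.01766526] [-0.29766859  0.60766202  0.61585068]
[-0.06, 0.33, 3.56, 0.81, -0.01, 0.05]
[-0.06, 0.67, 3.44, 0.8, 0.0, 0.0]
[-0.06, 0.98, 3.29, 0.8, 0.0, 0.0]
[-0.06, 1.27, 3.12, 0.8, 0.0, 0.0]
[-0.06, 1.53, 2.92, 0.8, 0.0, 0.0]
[-0.06, 1.77, 2.7, 0.8, 0.0, 0.0]
[-0.06, 1.98, 2.46, 0.8, 0.0, 0.0]
```

Emit:
send_rows --steps '[[[-0.1,0.3,3.6,0.8,0,0],[-0.1,0.4,3.5,0.8,0,0],[-0.1,0.5,3.5,0.8,0,0],[-0.1,0.6,3.5,0.8,0,0],[-0.1,0.7,3.4,0.8,0,0],[-0.1,0.8,3.4,0.8,0,0],[-0.1,0.8,3.4,0.8,0,0],[-0.1,0.9,3.3,0.8,0,0]]]'

```text
time: 1.48
position: [0.5452, 0.1917, 0.2315]
tool_rot: [-0.516, -0.483, 0.519, -0.481]
ft_force: [0.7, -0.6, -0.1]
grip_width: 0.0869
```

Emit:
send_rows --steps '[[[0,1,3.3,0.8,0,0],[0,1.1,3.2,0.8,0,0],[0,1.1,3.2,0.8,0,0],[0,1.2,3.2,0.8,0,0],[0,1.3,3.1,0.8,0,0],[0,1.3,3.1,0.8,0,0],[0,1.4,3,0.8,0,0],[0,1.5,3,0.8,0,0]]]'

```text
time: 2.15
position: [0.5465, -0.0901, 0.2302]
tool_rot: [-0.651, -0.273, 0.654, -0.273]
ft_force: [0.8, 0.2, -0.7]
grip_width: 0.0873
```

```bash
python3 -c "
from plan import *
o=get_obs();print(o['position'],zang(R.from_quat(o['tool_rot']).as_matrix()),o['q'],o['ft_force'])
L=polar([.421,-.318,.22],-174.4,9)
for r in rows(L): print(r)"
```

```text
[ 0.54653814 -0.0900653   0.23017301] -134.55362511007536 [-0.36335064  0.42410015  1.60119131 -0.00342335  1.1193874   0.41575816] [ 0.75870374  0.18400674 -0.71436467]
[0.12, 1.4, 2.63, 0.74, 0.04, 0.01]
[0.11, 1.45, 2.59, 0.74, 0.0, 0.0]
[0.11, 1.51, 2.54, 0.74, 0.0, 0.0]
[0.11, 1.56, 2.49, 0.74, 0.0, 0.0]
[0.11, 1.6, 2.44, 0.74, 0.0, 0.0]
[0.11, 1.65, 2.39, 0.74, 0.0, 0.0]
[0.11, 1.7, 2.34, 0.74, 0.0, 0.0]
[0.11, 1.74, 2.29, 0.74, 0.0, 0.0]
[0.11, 1.78, 2.23, 0.74, 0.0, 0.0]
```

Emit:
send_rows --steps '[[[0.1,1.4,2.6,0.8,0,0],[0.1,1.5,2.6,0.8,0,0],[0.1,1.5,2.5,0.7,0,0],[0.1,1.6,2.5,0.7,0,0],[0.1,1.6,2.4,0.7,0,0],[0.1,1.7,2.4,0.7,0,0],[0.1,1.7,2.3,0.7,0,0],[0.1,1.7,2.3,0.7,0,0]]]'

```text
time: 2.82
position: [0.4328, -0.3076, 0.2212]
tool_rot: [-0.704, -0.053, 0.706, -0.054]
ft_force: [0.2, -1.0, -0.5]
grip_width: 0.0868
```

Emit:
send_rows --steps '[[[0.1,1.8,2.2,0.7,0,0],[0,0,0,0,0,0]]]' --gripper 0.4

```text
time: 2.98
position: [0.41, -0.3335, 0.2197]
tool_rot: [-0.705, -0.023, 0.708, -0.025]
ft_force: [0.1, 0.6, 0.2]
grip_width: 0.0802
```

```bash
cat > wl.py <<'E'
from plan import *
def look(name,save=True):
    o=get_obs(); p,d=camera("wrist"); cv2.imwrite(f"pics/{name}.png",p[:,:,::-1]); np.save(name+".npy",d)
    K,T=cam_pose("wrist",o); return o,p,d,K,T,cloud(d,K,T)
E
python3 - <<'E'
from wl import *; from fit import *
np.set_printoptions(precision=4,suppress=True)
o,p,d,K,T,W=look("w1")
print(o['time'],o['position'],zang(R.from_quat(o['tool_rot']).as_matrix()),o['grip_width'])
P=W.reshape(-1,3)
m=(P[:,2]>.055)&(P[:,2]<.13)&(abs(P[:,0]-.41)<.06)&(abs(P[:,1]+.318)<.035)
Q=P[m]
r=fit(Q,[.421,-.318,0,.1]);print(len(Q),r.x,r.cost)
m=(P[:,2]>.01)&(P[:,2]<.13)&(abs(P[:,0]-.41)<.06)&(abs(P[:,1]+.318)<.035)
Q=P[m]
r=fit(Q,[.421,-.318,0,.1]);print(len(Q),r.x,r.cost)
E
```

```text
2.9833 [ 0.41   -0.3335  0.2197] -176.1284289062802 0.08016147713697265
1463 [ 0.4209 -0.3181 -0.0014  0.0895] 0.0002567687419738391
1463 [ 0.4209 -0.3181 -0.0014  0.0895] 0.0002567687419738391
```

View pics/w1.png

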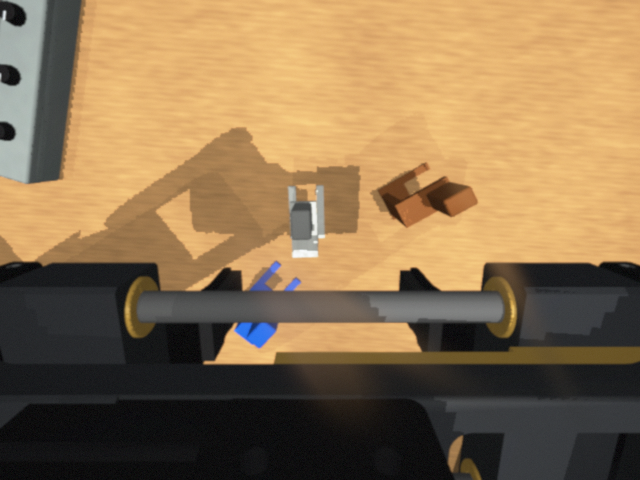

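```bash
python3 -c "
from plan import *
L=line([.421,-.318,.16],-174.6,3)
for r in rows(L): print(r)"
```

```text
[1.99, -0.44, -0.37, -0.08, 0.04, -0.02]
[1.99, -0.43, -0.37, -0.08, 0.0, 0.0]
[1.99, -0.43, -0.37, -0.08, 0.0, 0.0]
```

Emit:
send_rows --steps '[[[1.9,-0.43,-0.37,-0.08,0.04,-0.02],[1.9,-0.43,-0.37,-0.08,0,0],[1.9,-0.43,-0.37,-0.08,0,0],[0,0,0,0,0,0]]]'

```text
time: 3.37
position: [0.4232, -0.3173, 0.1623]
tool_rot: [0.708, 0.034, -0.705, 0.035]
ft_force: [0.0, 0.2, 0.5]
grip_width: 0.0549
```

```bash
python3 -c "
from plan import *
for i in range(3):
  o=get_obs();print(o['position'],R.from_quat(o['tool_rot']).as_matrix()[:,0],zang(R.from_quat(o['tool_rot']).as_matrix()),o['grip_width'])
L=line([.421,-.318,.0815],-174.6,5)
for r in rows(L): print(r)"
```

```text
[ 0.42318283 -0.31725329  0.16232979] [ 0.00423896 -0.00118512 -0.99999031] -174.42762450780822 0.05494965214658766
[ 0.42318283 -0.31725329  0.16232979] [ 0.00423896 -0.00118512 -0.99999031] -174.42762450780822 0.05494965214658766
[ 0.42318283 -0.31725329  0.16232979] [ 0.00423896 -0.00118512 -0.99999031] -174.42762450780822 0.05494965214658766
[1.62, 0.01, 0.05, 0.01, -0.04, -0.02]
[1.62, 0.01, 0.04, 0.01, 0.0, 0.0]
[1.62, 0.01, 0.04, 0.01, 0.0, 0.0]
[1.62, 0.01, 0.04, 0.01, 0.0, 0.0]
[1.62, 0.01, 0.04, 0.01, 0.0, 0.0]
```

Emit:
send_rows --steps '[[[1.62,0.01,0.05,0,0,0],[1.62,0.01,0.05,0,0,0],[1.62,0.01,0.05,0,0,0],[1.62,0.01,0.05,0,0,0],[1.5,0,0,0,0,0],[0,0,0,0,0,0]]]'

```text
time: 3.87
position: [0.4274, -0.3152, 0.0836]
tool_rot: [0.709, 0.037, -0.703, 0.04]
ft_force: [-0.4, -0.0, 0.3]
grip_width: 0.0519
```

```bash
python3 - <<'E'
from wl import *; from fit import *
np.set_printoptions(precision=4,suppress=True)
o,p,d,K,T,W=look("w2")
print(o['time'],o['position'],R.from_quat(o['tool_rot']).as_matrix()[:,0],zang(R.from_quat(o['tool_rot']).as_matrix()),o['grip_width'],o['ft_force'])
E
```

```text
3.8667 [ 0.4274 -0.3152  0.0836] [ 0.0087 -0.0038 -1.    ] -173.7846780547371 0.05189996419054483 [-0.3802 -0.0467  0.274 ]
```

View pics/w2.png

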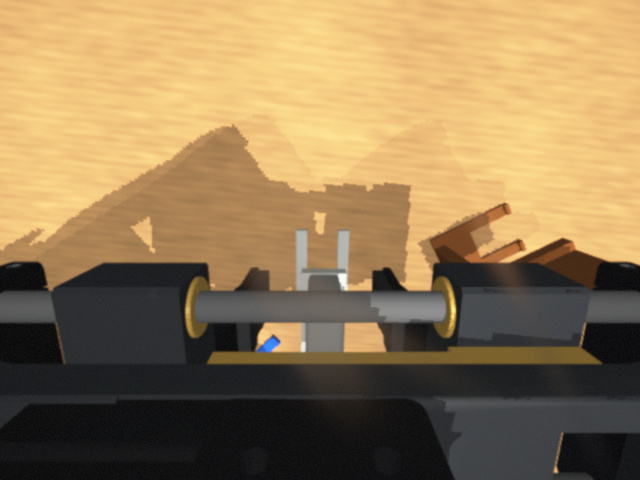

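```bash
python3 -c "
from plan import *
L=line([.421,-.318,.0825],-174.6,1)
for r in rows(L): print(r)"
```

```text
[0.22, 0.15, 0.72, 0.14, -0.09, -0.06]
```

```bash
python3 -c "
from plan import *
np.set_printoptions(precision=4,suppress=True)
for i in range(4):
  o=get_obs();M=R.from_quat(o['tool_rot']).as_matrix();print(o['position'],M[:,0],zang(M),o['ft_force'],o['q']);camera('wrist')
L=line([.421,-.318,.0825],-174.6,1)
for r in rows(L): print(r)"
```

```text
[ 0.428  -0.3157  0.0848] [ 0.0101 -0.0053 -0.9999] -173.78038521445905 [-0.2452 -0.1718  0.5031] [-0.8482  0.6095  1.7916  0.0061  0.7298  0.6095]
[ 0.4284 -0.3165  0.0856] [ 0.0115 -0.007  -0.9999] -173.79468377124786 [0.3507 0.3629 0.1639] [-0.8485  0.6081  1.7908  0.006   0.7298  0.6096]
[ 0.4287 -0.317   0.0862] [ 0.0124 -0.0082 -0.9999] -173.809681144807 [-0.8063 -0.4342  1.1699] [-0.8488  0.6073  1.7904  0.0059  0.7295  0.6097]
[ 0.4287 -0.3173  0.0864] [ 0.013  -0.0088 -0.9999] -173.821419813112 [-0.4934  0.3174  0.1062] [-0.849   0.6068  1.7904  0.0058  0.7292  0.6097]
[0.39, -0.03, 0.77, 0.13, -0.12, -0.1]
```

Emit:
send_rows --steps '[[[0.39,-0.03,0.77,0.13,-0.12,-0.1],[0,0,0,0,0,0],[0,0,0,0,0,0]]]'

```text
time: 4.37
position: [0.4215, -0.3191, 0.0848]
tool_rot: [0.707, 0.032, -0.706, 0.034]
ft_force: [-1.1, 0.9, -1.0]
grip_width: 0.0525
```

```bash
python3 -c "
from plan import *
np.set_printoptions(precision=4,suppress=True)
for i in range(4):
  o=get_obs();M=R.from_quat(o['tool_rot']).as_matrix();print(o['position'],M[:,0],zang(M),o['ft_force']);camera('wrist')
L=line([.421,-.318,.0825],-174.6,1)
for r in rows(L): print(r)"
```

```text
[ 0.4215 -0.3191  0.0848] [ 0.0014 -0.0028 -1.    ] -174.6726303820244 [-1.1471  0.9379 -1.025 ]
[ 0.4213 -0.3191  0.0847] [ 0.0011 -0.0026 -1.    ] -174.66732714143083 [-0.4141  0.667   0.2662]
[ 0.4214 -0.319   0.0846] [ 0.0012 -0.0025 -1.    ] -174.66155619376627 [-0.0006 -0.2572 -0.9144]
[ 0.4214 -0.3189  0.0845] [ 0.0011 -0.0024 -1.    ] -174.65496673793496 [-0.1977  0.2591 -0.7973]
[0.19, -0.08, 0.03, -0.01, -0.01, -0.02]
```

Emit:
send_rows --steps '[[[0.19,-0.08,0.03,0,0,0],[0,0,0,0,0,0],[0,0,0,0,0,0],[0,0,0,0,0,0],[0,0,0,0,0,0],[0,0,0,0,0,0]]]' --gripper 1 --force 45

```text
time: 5.07
position: [0.4209, -0.3177, 0.0821]
tool_rot: [0.707, 0.032, -0.706, 0.034]
ft_force: [0.5, -0.2, 0.2]
grip_width: 0.0202
```

Emit:
send_rows --steps '[[[0,0,0,0,0,0],[0,0,0,0,0,0],[0,0,0,0,0,0]]]'

```text
time: 5.32
position: [0.4209, -0.3177, 0.0821]
tool_rot: [0.707, 0.032, -0.706, 0.034]
ft_force: [-0.0, 0.4, 0.3]
grip_width: 0.016
```

```bash
python3 - <<'E'
from wl import *; from fit import *
np.set_printoptions(precision=4,suppress=True)
o,p,d,K,T,W=look("w3")
M=R.from_quat(o['tool_rot']).as_matrix()
print(o['time'],o['position'],M[:,0],zang(M),o['grip_width'],o['ft_force'])
E
```

```text
5.3167 [ 0.4209 -0.3177  0.0821] [ 0.0006 -0.0017 -1.    ] -174.64202040233425 0.01596162588752366 [-0.0182  0.4382  0.341 ]
```

View pics/w3.png

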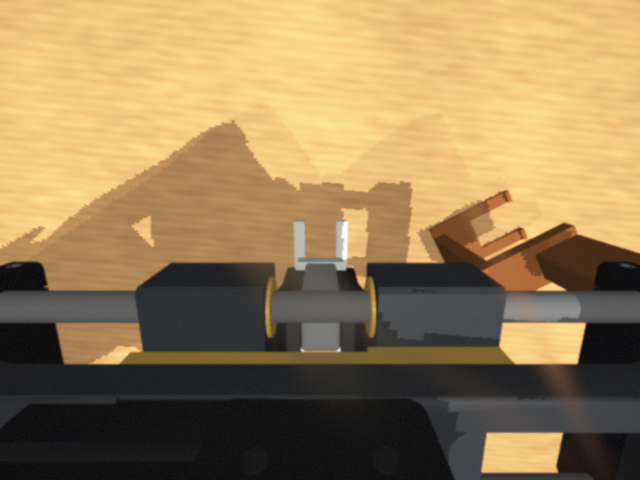

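Emit:
send_rows --steps '[[[-1,0,0,0,0,0],[-2,0,0,0,0,0],[-3,0,0,0,0,0],[-3,0,0,0,0,0],[-2,0,0,0,0,0],[0,0,0,0,0,0]]]'

```text
time: 5.87
position: [0.4194, -0.3158, 0.1966]
tool_rot: [-0.705, -0.035, 0.708, -0.031]
ft_force: [1.0, 0.9, -1.2]
grip_width: 0.0159
```

```bash
python3 -c "
from plan import *
o=get_obs();print(o['position'],o['ft_force'],o['moment'])
L=line([.5066,.0503,.19],-194,14)
for r in rows(L): print(r)"
```

```text
[ 0.41943451 -0.31583606  0.19661207] [ 1.04146858  0.89225252 -1.16144597] [-0.10397942  0.11276713  0.02458281]
[0.06, -2.55, -0.86, 0.23, 0.04, 0.04]
[0.05, -2.57, -0.8, 0.23, 0.0, 0.0]
[0.05, -2.58, -0.74, 0.23, 0.0, 0.0]
[0.05, -2.6, -0.68, 0.23, 0.0, 0.0]
[0.05, -2.62, -0.61, 0.23, 0.0, 0.0]
[0.05, -2.63, -0.55, 0.23, 0.0, 0.0]
[0.05, -2.64, -0.49, 0.23, 0.0, 0.0]
[0.05, -2.65, -0.42, 0.23, 0.0, 0.0]
[0.05, -2.66, -0.36, 0.23, 0.0, 0.0]
[0.05, -2.67, -0.29, 0.23, 0.0, 0.0]
[0.05, -2.68, -0.23, 0.23, 0.0, 0.0]
[0.05, -2.68, -0.17, 0.23, 0.0, 0.0]
[0.05, -2.69, -0.1, 0.23, 0.0, 0.0]
[0.05, -2.69, -0.04, 0.23, 0.0, 0.0]
```

Emit:
send_rows --steps '[[[0.05,-2.55,-0.86,0.23,0.04,0.04],[0.05,-2.6,-0.8,0.23,0,0],[0.05,-2.6,-0.75,0.23,0,0],[0.05,-2.6,-0.7,0.23,0,0],[0.05,-2.6,-0.6,0.23,0,0],[0.05,-2.6,-0.55,0.23,0,0],[0.05,-2.65,-0.5,0.23,0,0],[0.05,-2.65,-0.4,0.23,0,0]]]'

```text
time: 6.53
position: [0.4702, -0.1047, 0.1908]
tool_rot: [0.707, -0.044, -0.705, -0.04]
ft_force: [0.6, 0.2, -1.3]
grip_width: 0.0155
```

Emit:
send_rows --steps '[[[0.05,-2.65,-0.36,0.23,0,0],[0.05,-2.65,-0.3,0.23,0,0],[0.05,-2.6,-0.2,0.23,0,0],[0,-2.6,-0.2,0.23,0,0],[0,-2.0,-0.1,0.23,0,0],[0,-1.0,0,0.23,0,0],[0,0,0,0,0,0]]]'

```text
time: 7.12
position: [0.5008, 0.0396, 0.1833]
tool_rot: [-0.698, 0.095, 0.704, 0.093]
ft_force: [-0.2, -0.2, -1.5]
grip_width: 0.0156
```

```bash
python3 -c "
from plan import *
o=get_obs();M=R.from_quat(o['tool_rot']).as_matrix();print(o['position'],o['ft_force'],M[:,0],zang(M))
L=line([.5066,.0503,.157],-194,3)
for r in rows(L): print(r)"
```

```text
[0.50076774 0.03960235 0.18330609] [-0.23660945 -0.24990217 -1.4739119 ] [-0.00842624 -0.00113571 -0.99996385] 164.7094685179932
[0.87, -0.4, -0.1, -0.07, 0.07, -0.03]
[0.88, -0.39, -0.1, -0.07, 0.0, 0.0]
[0.88, -0.39, -0.1, -0.07, 0.0, 0.0]
```

Emit:
send_rows --steps '[[[0.87,-0.4,-0.1,-0.07,0.07,-0.03],[0.88,-0.39,-0.1,-0.07,0,0],[0.88,-0.39,-0.1,-0.07,0,0],[0,0,0,0,0,0],[0,0,0,0,0,0]]]'

```text
time: 7.53
position: [0.5046, 0.0498, 0.1533]
tool_rot: [-0.7, 0.085, 0.704, 0.084]
ft_force: [0.2, -0.6, -0.9]
grip_width: 0.0161
```

```bash
python3 - <<'E'
from wl import *
np.set_printoptions(precision=4,suppress=True)
camera("wrist")
o,p,d,K,T,W=look("w4")
M=R.from_quat(o['tool_rot']).as_matrix()
print(o['time'],o['position'],M[:,0],zang(M),o['grip_width'],o['ft_force'],o['moment'])
np.savez("w4.npz",W=W,K=K,T=T,pos=o['position'],M=M)
c=p[60:280,220:440,::-1]; cv2.imwrite("pics/w4c.png",cv2.resize(c,None,fx=2.7,fy=2.7,interpolation=cv2.INTER_CUBIC))
m=(W[...,2]>.074)&(W[...,2]<.09); m[265:]=0; print(m.sum(),np.nanmean(W[m],0)); v,u=np.where(m);print(u.min(),u.max(),v.min(),v.max())
m=(W[...,2]>.046)&(W[...,2]<.054); m[265:]=0;print(np.median(W[m][:,2]))
E
```

```text
7.5833 [0.5045 0.0497 0.1532] [-0.0058 -0.0008 -1.    ] 166.2223404965107 0.01576661972127574 [-0.3911  0.2094 -1.3616] [0.014  0.1692 0.0466]
1732 [0.5572 0.0378 0.0766]
294 347 145 263
0.048599409673750205
```

View pics/w4.png

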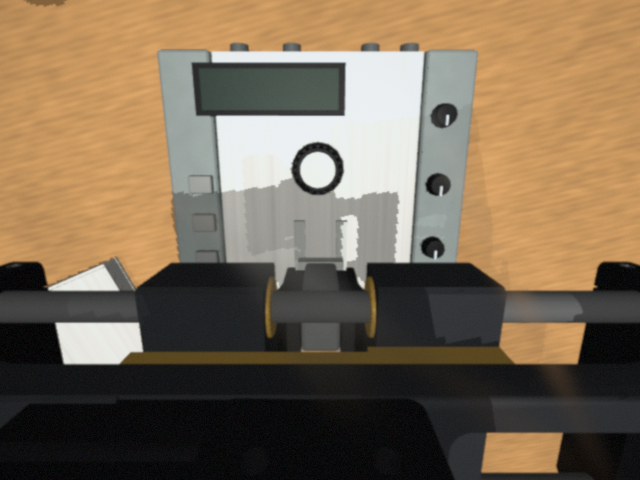

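View pics/w4c.png

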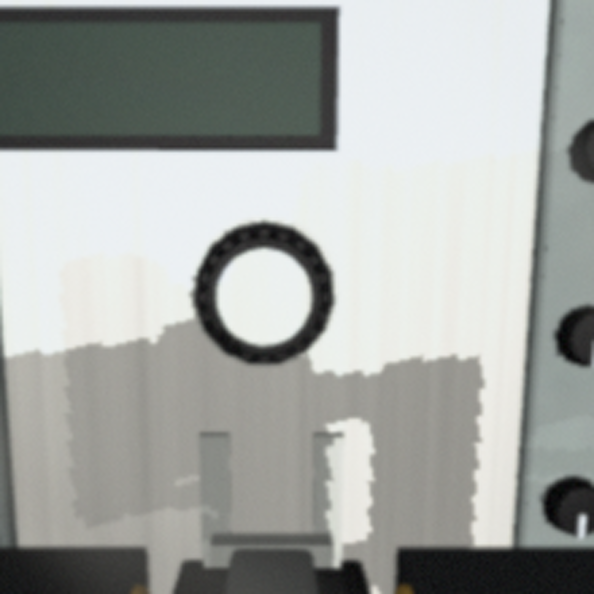

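The picture shows the knob skirt ring centred near (318,168) and the fork tines at columns 294–305 and 336–347, tips at row ~221. The knob sits about 2 mm to the −y tool side of the fork midline. I'll measure that finely.

```bash
cat > lat.py <<'E'
from plan import *
def ray(u,v,K,T): 
    return T[:3,:3]@np.array([(u-K[0,2])/K[0,0],(v-K[1,2])/K[1,1],1.]),T[:3,3]
def at_z(u,v,z,K,T):
    r,c=ray(u,v,K,T); return c+r*(z-c[2])/r[2]
def knob_px(im,rows=(110,262),cols=(270,370)):
    g=cv2.cvtColor(im,cv2.COLOR_BGR2GRAY); m=(g<70).astype(np.uint8); m[:rows[0]]=0;m[rows[1]:]=0;m[:,:cols[0]]=0;m[:,cols[1]:]=0
    cs,_=cv2.findContours(m,cv2.RETR_EXTERNAL,cv2.CHAIN_APPROX_NONE); c=max(cs,key=cv2.contourArea)
    return cv2.fitEllipse(c)
E
python3 - <<'E'
from lat import *
np.set_printoptions(precision=4,suppress=True)
im=cv2.imread("pics/w4.png");z=np.load("w4.npz");K,T,M,pos=z["K"],z["T"],z["M"],z["pos"]
e=knob_px(im);print(e)
k=at_z(*e[0],.0605,K,T);t=M.T@(k-pos);print("knob world",k,"tool",t)
g=cv2.cvtColor(im,cv2.COLOR_BGR2GRAY).astype(float)
print(g[226:250,288:356].mean(0).round(0).astype(int))
for a,b in((224,232),(232,240),(240,250)): print(g[a:b,288:356].mean(0).round(0).astype(int))
E
python3 - <<'E'
import cv2
im=cv2.imread("pics/w4.png")[205:265,285:355];cv2.imwrite("pics/w4d.png",cv2.resize(im,None,fx=9,fy=9,interpolation=cv2.INTER_NEAREST))
E
```

```text
((317.2264709472656, 168.31597900390625), (48.89607238769531, 50.237361907958984), 2.3725340366363525)
knob world [0.5592 0.0378 0.0605] tool [ 0.0924 -0.0016 -0.0566]
[158 159 159 159 159 153 145 139 139 140 139 138 138 138 138 139 140 144
 152 154 154 154 155 155 155 155 156 156 156 156 156 156 157 157 157 156
 156 156 158 158 158 157 154 152 150 152 152 145 136 135 137 140 150 172
 198 213 218 221 225 230 233 232 232 232 233 234 233 231]
[156 156 156 156 155 149 141 137 137 138 138 138 138 138 139 139 142 147
 154 155 155 154 155 156 156 156 157 158 157 157 157 157 158 158 157 157
 157 156 159 160 159 158 155 152 151 153 153 146 136 134 136 141 158 186
 205 214 219 222 225 230 233 234 233 233 234 235 235 234]
[161 162 162 161 161 154 143 137 137 138 138 137 138 137 137 139 140 144
 153 155 154 154 155 155 155 155 156 156 156 156 156 156 157 157 156 156
 156 156 158 158 158 157 154 151 150 152 153 147 139 136 137 139 146 163
 187 209 218 222 226 230 233 232 232 233 233 234 234 232]
[157 158 159 159 159 155 148 143 142 142 140 140 138 138 138 139 138 142
 151 153 153 153 154 155 155 155 155 155 156 156 156 156 156 156 156 155
 155 156 158 158 158 156 154 152 150 152 151 144 133 134 137 138 146 167
 196 213 218 221 225 230 232 232 231 232 232 233 232 229]
```

View pics/w4d.png

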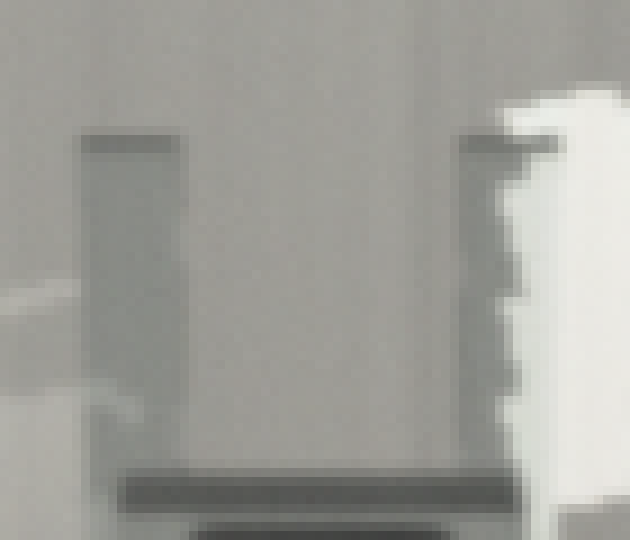

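```bash
cat > st.py <<'E'
from plan import *
np.set_printoptions(precision=4,suppress=True)
def st(n=5,yaw=None):
    F=[];Q=[]
    for i in range(n):
        o=get_obs();F.append(np.r_[o['ft_force'],o['moment']]);
        if i<n-1: camera('side')
    M=R.from_quat(o['tool_rot']).as_matrix(); F=np.mean(F,0)
    print('t',o['time'],'pos',o['position'],'xax',M[:,0],'ang',zang(M)%360,'grip',o['grip_width'])
    print('F world',F[:3],'F tool',M.T@F[:3],'mom',F[3:])
    return o,M
E
python3 -c "
from st import *
o,M=st(4)
tgt=o['position']+M[:,1]*-.001+M[:,2]*-.008; tgt[2]=.138
for r in rows(line(tgt,166.2,4)): print(r)"
```

```text
t 7.7833 pos [0.5053 0.0498 0.1544] xax [-0.0029 -0.0009 -1.    ] ang 166.21506730783975 grip 0.01624146492064642
F world [-0.4083 -0.0216 -0.704 ] F tool [0.7052 0.1171 0.3896] mom [-0.0335  0.173  -0.0159]
[0.41, -0.03, -0.2, 0.0, 0.02, -0.02]
[0.41, -0.03, -0.2, 0.0, 0.0, 0.0]
[0.41, -0.03, -0.2, 0.0, 0.0, 0.0]
[0.41, -0.03, -0.2, 0.0, 0.0, 0.0]
```

Emit:
send_rows --steps '[[[0.4,-0.03,-0.2,0,0.02,-0.02],[0.4,-0.03,-0.2,0,0,0],[0.4,-0.03,-0.2,0,0,0],[0.4,-0.03,-0.2,0,0,0],[0,0,0,0,0,0]]]'

```text
time: 8.2
position: [0.5153, 0.0483, 0.1381]
tool_rot: [0.703, -0.085, -0.701, -0.085]
ft_force: [0.1, -0.6, -0.1]
grip_width: 0.0158
```

```bash
python3 -c "
from st import *
st(5)"
```

```text
t 8.4 pos [0.5151 0.0484 0.1389] xax [ 0.004   0.0002 -1.    ] ang 166.18027147215795 grip 0.015784574571079693
F world [-0.1921  0.0357 -0.8648] F tool [0.864  0.0122 0.1984] mom [-0.0525  0.1742  0.0072]
```

Emit:
send_rows --steps '[[[0.2,0,0,0,-0.04,0],[0.15,0,0,0,0,0],[0.1,0,0,0,0,0]]]'

```text
time: 8.65
position: [0.5153, 0.0485, 0.1346]
tool_rot: [0.702, -0.085, -0.702, -0.085]
ft_force: [-0.8, -0.7, -0.9]
grip_width: 0.0161
```

```bash
python3 -c "
from st import *
st(5)"
```

```text
t 8.85 pos [0.5152 0.0485 0.1346] xax [ 0.0005  0.0012 -1.    ] ang 166.19181882399292 grip 0.015467350119526716
F world [-0.2895 -0.1991 -1.1876] F tool [1.1872 0.2639 0.2339] mom [-0.0345  0.1577  0.0182]
```

Emit:
send_rows --steps '[[[0.1,0,0,0,0,0]]]'

```text
time: 8.93
position: [0.5154, 0.0485, 0.1338]
tool_rot: [0.702, -0.085, -0.702, -0.085]
ft_force: [0.2, -0.1, -0.7]
grip_width: 0.0155
```

```bash
cat > lk.py <<'E'
from wl import *; from lat import *; import sys
def lk(name):
    o,p,d,K,T,W=look(name); M=R.from_quat(o['tool_rot']).as_matrix(); pos=o['position']
    im=p[:,:,::-1].copy()
    c=im[200:270,280:360]; cv2.imwrite(f"pics/{name}c.png",cv2.resize(c,None,fx=8,fy=8,interpolation=cv2.INTER_NEAREST))
    try:
        e=knob_px(im);print(e); k=at_z(*e[0],.0605,K,T);print("knob tool",M.T@(k-pos))
    except Exception as x: print(x)
    g=cv2.cvtColor(im,cv2.COLOR_BGR2GRAY).astype(float)
    print(g[228:248,288:356].mean(0).round(0).astype(int))
E
python3 -c "
from st import *
st(4)
from lk import *
lk('w5')"
```

```text
t 9.0833 pos [0.5152 0.0485 0.1336] xax [ 0.0004  0.0012 -1.    ] ang 166.19049342563432 grip 0.015748952711297146
F world [ 0.1442 -0.1077 -1.1767] F tool [ 1.1767  0.0716 -0.1656] mom [-0.0615  0.1489  0.0033]
((319.42388916015625, 185.9367218017578), (52.37001037597656, 53.449466705322266), 2.5329270362854004)
knob tool [ 0.0731  0.     -0.0454]
[157 158 158 157 156 151 142 137 137 138 138 138 138 137 138 139 141 145
 154 157 156 155 154 154 155 156 155 156 157 157 156 157 156 157 157 158
 158 157 157 157 158 158 159 159 157 155 150 143 135 135 136 137 140 153
 176 200 215 221 224 230 235 237 236 235 235 233 232 232]
```

View pics/w5c.png

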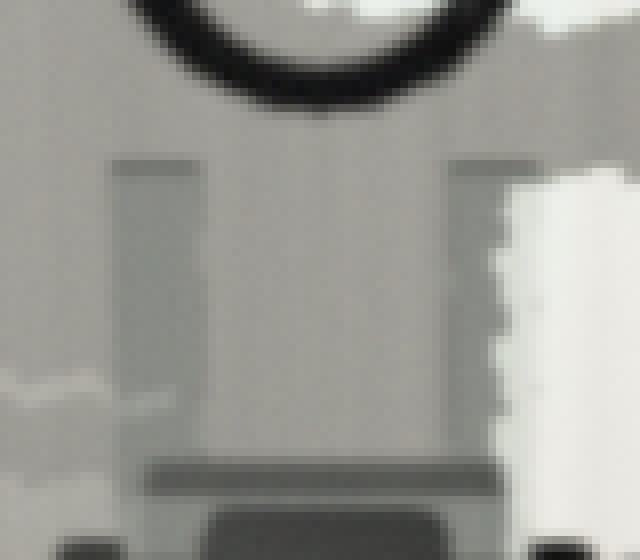

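View pics/w5.png

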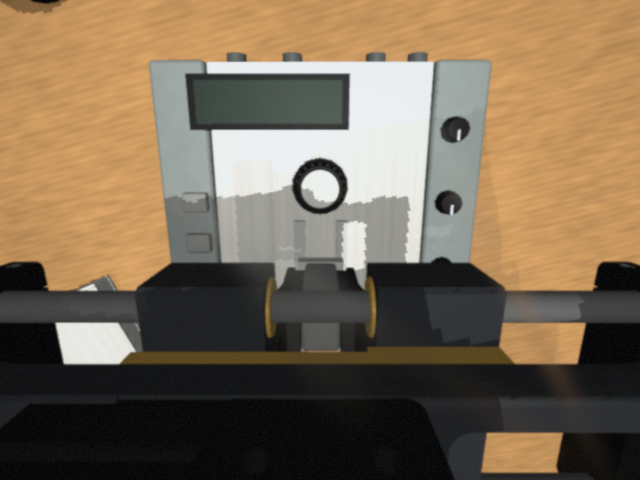

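```bash
python3 -c "
from lat import *
np.set_printoptions(precision=5,suppress=True)
o=get_obs();K,T=cam_pose('wrist',o);M=R.from_quat(o['tool_rot']).as_matrix();c=camera_params('wrist')['T_tool_cam']
print(c,K[0,2]);print(M.T@T[:3,:3]-c[:3,:3],M.T@(T[:3,3]-o['position'])-c[:3,3])
k=at_z(319.42,185.94,.0605,K,T);t=M.T@(k-o['position']);print(t)
i=np.linalg.inv(c);
for p in (t,[.079,-.0005,-.02],[.079,0,-.02]):
  q=i@np.r_[p,1];print(q,K@(q[:3]/q[2]))
"
```

```text
[[-0.00001 -0.24296  0.97004 -0.16073]
 [ 1.       0.0014   0.00036  0.00053]
 [-0.00144  0.97003  0.24296 -0.06607]
 [ 0.       0.       0.       1.     ]] 320.2127206869065
[[-0. -0.  0.]
 [-0. -0. -0.]
 [-0. -0.  0.]] [ 0. -0. -0.]
[ 0.07318  0.00002 -0.04544]
[-0.00054 -0.03682  0.23191  1.     ] [319.42 185.94   1.  ]
[-0.0011  -0.01356  0.24374  1.     ] [318.68202 220.83672   1.     ]
[-0.0006  -0.01355  0.24374  1.     ] [319.37595 220.83771   1.     ]
```

Emit:
send_rows --steps '[[[0.08,-0.05,0,0,0,0]]]'

```text
time: 9.22
position: [0.5155, 0.0489, 0.133]
tool_rot: [0.702, -0.085, -0.702, -0.085]
ft_force: [-0.4, 0.3, -1.0]
grip_width: 0.0154
```

```bash
python3 -c "
from st import *
st(5)"
```

```text
t 9.4167 pos [0.5153 0.049  0.1328] xax [ 0.0005  0.0012 -1.    ] ang 166.19230049836065 grip 0.015632152339412154
F world [-0.3267 -0.2098 -1.0116] F tool [1.0112 0.283  0.2673] mom [-0.0567  0.1514  0.0036]
```

Emit:
send_rows --steps '[[[0.08,0,0,0,0,0]]]'

```text
time: 9.5
position: [0.5154, 0.049, 0.1321]
tool_rot: [0.702, -0.085, -0.702, -0.085]
ft_force: [0.2, -0.2, -1.5]
grip_width: 0.0158
```

```bash
python3 -c "
from st import *
st(5)"
```

```text
t 9.7 pos [0.5154 0.049  0.1321] xax [ 0.0007  0.0012 -1.    ] ang 166.1928578556778 grip 0.01574030125949369
F world [-0.0654  0.1248 -0.8108] F tool [ 0.8109 -0.1045  0.0936] mom [-0.0435  0.1221  0.0368]
```

Baseline is Fz ≈ −1.1 N. I'll keep feeling downward.

Emit:
send_rows --steps '[[[0.06,0,0,0,0,0]]]'

```text
time: 9.78
position: [0.5155, 0.049, 0.1316]
tool_rot: [0.702, -0.085, -0.702, -0.085]
ft_force: [-0.9, 0.3, 1.8]
grip_width: 0.0159
```

```bash
python3 -c "
from st import *
st(5)"
```

```text
t 9.9833 pos [0.5155 0.049  0.1317] xax [ 0.0008  0.0011 -1.    ] ang 166.19717150324115 grip 0.01565079799009729
F world [-0.3023  0.1198  1.9791] F tool [-1.9792 -0.0468  0.321 ] mom [-0.0245  0.2916 -0.0198]
```

Emit:
send_rows --steps '[[[0.05,0,0,0,0,0]]]'

```text
time: 10.07
position: [0.5155, 0.049, 0.1314]
tool_rot: [0.702, -0.085, -0.702, -0.085]
ft_force: [-0.6, -0.6, 3.0]
grip_width: 0.0153
```

```bash
python3 -c "
from st import *
st(5)"
```

```text
t 10.2667 pos [0.5155 0.049  0.1314] xax [ 0.001   0.0011 -1.    ] ang 166.1981313047841 grip 0.015965132121204755
F world [-0.8036  0.309   3.4691] F tool [-3.4696 -0.1129  0.8517] mom [-0.0429  0.3626 -0.02  ]
```

Emit:
send_rows --steps '[[[0,0,0,0,-0.05,0]]]'

```text
time: 10.35
position: [0.5157, 0.049, 0.1316]
tool_rot: [-0.701, 0.084, 0.703, 0.086]
ft_force: [-0.4, -0.8, 1.7]
grip_width: 0.0158
```

```bash
python3 -c "
from st import *
st(6)
from lk import *
lk('w6')"
```

```text
t 10.6 pos [0.5158 0.049  0.1315] xax [-0.0034  0.0022 -1.    ] ang 166.19845103601338 grip 0.015624232036540312
F world [-0.4461 -0.0015  2.8028] F tool [-2.8012  0.1042  0.4438] mom [-0.0896  0.2027  0.0106]
((320.2698059082031, 186.400634765625), (52.93628692626953, 54.05268478393555), 176.61167907714844)
knob tool [ 0.0708  0.0006 -0.0453]
[157 156 157 157 156 152 144 138 138 138 138 137 138 138 138 139 140 144
 153 156 157 156 155 154 155 155 156 155 156 156 157 157 156 156 156 157
 158 158 157 156 157 157 159 159 159 157 153 145 135 135 136 137 141 158
 188 208 217 220 222 227 234 236 237 236 235 234 233 232]
```

View pics/w6c.png

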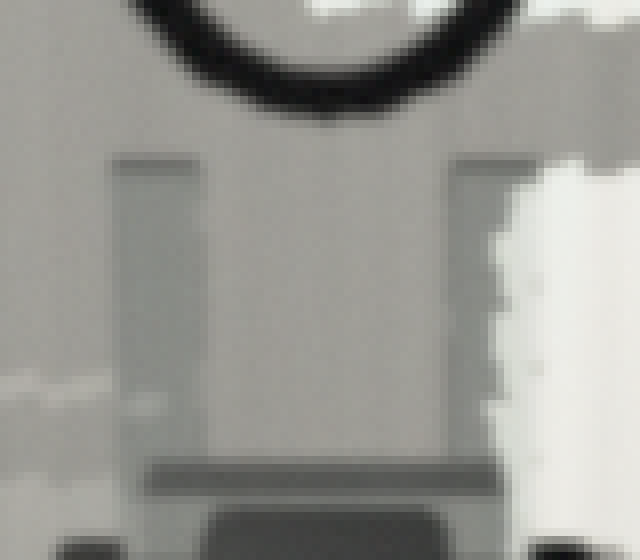

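Emit:
send_rows --steps '[[[0,0,-0.2,0,0,0],[0,0,-0.2,0,0,0]]]'

```text
time: 10.82
position: [0.5166, 0.0487, 0.1312]
tool_rot: [-0.698, 0.084, 0.706, 0.086]
ft_force: [-3.0, 1.6, 7.0]
grip_width: 0.0158
```

```bash
python3 -c "
from st import *
st(5)"
```

```text
t 11.0167 pos [0.5166 0.0488 0.1312] xax [-0.0106  0.0037 -0.9999] ang 166.1930005343184 grip 0.015465847306758174
F world [-3.2738  1.1169  6.8597] F tool [-6.8203 -0.3105  3.5225] mom [0.1484 0.9131 0.0163]
```

Emit:
send_rows --steps '[[[-0.05,0,0,0,0.08,0]]]'

```text
time: 11.1
position: [0.5159, 0.0489, 0.1316]
tool_rot: [-0.7, 0.084, 0.704, 0.086]
ft_force: [-1.9, 0.5, 3.8]
grip_width: 0.016
```

```bash
python3 -c "
from st import *
st(5)"
```

```text
t 11.3 pos [0.516  0.0489 0.1315] xax [-0.0041  0.0021 -1.    ] ang 166.19266905232092 grip 0.015457141547968041
F world [-1.8824  0.5892  2.9885] F tool [-2.9795 -0.1259  1.982 ] mom [ 0.0023  0.4813 -0.0011]
```

Emit:
send_rows --steps '[[[-0.03,0,-0.1,0,0.02,0]]]'

```text
time: 11.38
position: [0.5162, 0.0489, 0.1316]
tool_rot: [-0.7, 0.085, 0.704, 0.086]
ft_force: [-1.9, 1.2, 2.6]
grip_width: 0.0159
```

```bash
python3 -c "
from st import *
st(5)"
```

```text
t 11.5833 pos [0.5166 0.0487 0.1316] xax [-0.0029  0.0017 -1.    ] ang 166.18789116476557 grip 0.015845239696916792
F world [-2.0854  0.6717  2.4537] F tool [-2.4464 -0.1568  2.1934] mom [ 0.0815  0.6676 -0.0022]
```

Emit:
send_rows --steps '[[[-0.03,0,-0.2,0,0.02,0]]]'

```text
time: 11.67
position: [0.5183, 0.0483, 0.1317]
tool_rot: [-0.701, 0.085, 0.703, 0.085]
ft_force: [-2.6, 0.6, 2.2]
grip_width: 0.0154
```

```bash
python3 -c "
from st import *
st(5)"
```

```text
t 11.8667 pos [0.5192 0.0481 0.1318] xax [ 0.0003  0.001  -1.    ] ang 166.18615848443724 grip 0.015513822270347684
F world [-1.1277  0.272   1.0119] F tool [-1.012  0.004  1.16 ] mom [ 0.0618  0.4345 -0.0164]
```

Emit:
send_rows --steps '[[[0,0,-0.2,0,0,0],[0,0,-0.2,0,0.01,0]]]'

```text
time: 12.03
position: [0.5227, 0.0472, 0.1317]
tool_rot: [-0.702, 0.085, 0.702, 0.085]
ft_force: [-2.8, 0.6, 2.1]
grip_width: 0.0154
```

```bash
python3 -c "
from st import *
st(4)"
```

```text
t 12.1833 pos [0.523  0.0472 0.1317] xax [ 0.0008  0.0009 -1.    ] ang 166.17832435366748 grip 0.015755952494816636
F world [-1.9614  0.6298  1.8492] F tool [-1.8503 -0.1449  2.0539] mom [ 0.0758  0.55   -0.0213]
```

Emit:
send_rows --steps '[[[-0.01,0,-0.25,0,0,0],[0,0,-0.25,0,0.01,0],[0,0,-0.2,0,0.01,0]]]'

```text
time: 12.43
position: [0.5297, 0.0455, 0.1318]
tool_rot: [0.703, -0.085, -0.701, -0.085]
ft_force: [-0.8, 0.6, 0.5]
grip_width: 0.0159
```

```bash
python3 -c "
from st import *
st(4)
from lk import *
lk('w7')"
```

```text
t 12.5833 pos [0.5302 0.0454 0.1318] xax [ 0.0033  0.0002 -1.    ] ang 166.18504401294553 grip 0.015284064910899692
F world [-0.8453  0.3749  0.6318] F tool [-0.6345 -0.1628  0.9083] mom [ 0.0217  0.456  -0.0183]
((320.188720703125, 208.73760986328125), (52.33477020263672, 53.2157096862793), 150.72764587402344)
knob tool [ 0.0714  0.0006 -0.03  ]
[158 159 159 159 157 153 144 140 139 140 140 139 139 137 135 131 125 120
 122 123 125 127 127 125 122 120 123 127 131 133 132 128 123 123 128 133
 135 133 129 122 120 123 128 129 128 125 120 116 116 123 130 135 140 155
 185 210 220 223 227 232 237 239 239 238 237 236 235 234]
```

View pics/w7c.png

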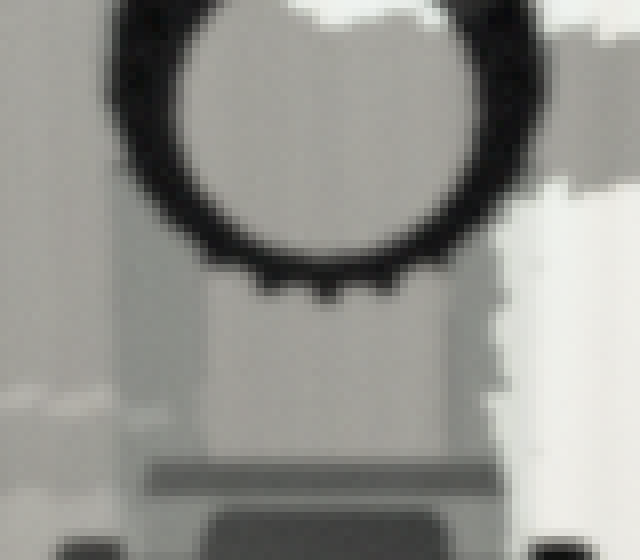

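Emit:
send_rows --steps '[[[0.01,0,-0.3,0,-0.02,0],[0,0,-0.3,0,0,0],[0,0,-0.3,0,0,0]]]'

```text
time: 12.88
position: [0.538, 0.0435, 0.1317]
tool_rot: [-0.701, 0.085, 0.703, 0.085]
ft_force: [-1.6, -0.6, 2.6]
grip_width: 0.0154
```

```bash
python3 -c "
from st import *
st(4)"
```

```text
t 13.0333 pos [0.539  0.0432 0.1318] xax [ 0.001   0.0008 -1.    ] ang 166.19060933830053 grip 0.01585817636177053
F world [-0.7678 -0.2582  1.5604] F tool [-1.5614  0.4323  0.6828] mom [ 0.0578  0.4125 -0.0205]
```

Emit:
send_rows --steps '[[[0,0,-0.3,0,0,0],[0,0,-0.3,0,0,0],[0,0,-0.3,0,0,0]]]'

```text
time: 13.28
position: [0.5469, 0.0413, 0.1317]
tool_rot: [-0.701, 0.085, 0.703, 0.085]
ft_force: [-1.1, 0.2, 1.9]
grip_width: 0.0157
```

```bash
python3 -c "
from st import *
st(4)"
```

```text
t 13.4333 pos [0.5479 0.0411 0.1318] xax [ 0.0005  0.001  -1.    ] ang 166.18892571809792 grip 0.015902500180021324
F world [-0.8351  0.7047  1.71  ] F tool [-1.7097 -0.4868  0.9787] mom [ 0.037   0.4021 -0.0129]
```

Smooth, with normal about 2.7 N. About 13 mm remains.

Emit:
send_rows --steps '[[[0,0,-0.3,0,0,0],[0,0,-0.3,0,0,0]]]'

```text
time: 13.6
position: [0.5529, 0.0399, 0.1317]
tool_rot: [-0.701, 0.085, 0.703, 0.085]
ft_force: [-2.2, 0.1, 1.9]
grip_width: 0.0159
```

```bash
python3 -c "
from st import *
st(4)"
```

```text
t 13.75 pos [0.5536 0.0397 0.1317] xax [ 0.     0.001 -1.   ] ang 166.19489164674033 grip 0.015919876288108564
F world [-1.1382  0.2968  1.9609] F tool [-1.9606 -0.0186  1.1765] mom [ 0.0671  0.4805 -0.0045]
```

Emit:
send_rows --steps '[[[0,0,-0.2,0,0,0]]]'

```text
time: 13.83
position: [0.5549, 0.0394, 0.1316]
tool_rot: [-0.702, 0.085, 0.702, 0.085]
ft_force: [-2.4, 0.8, 2.5]
grip_width: 0.0157
```

```bash
python3 -c "
from st import *
st(4)"
```

```text
t 13.9833 pos [0.5557 0.0392 0.1317] xax [ 0.0003  0.001  -1.    ] ang 166.19251959209325 grip 0.015988076028746214
F world [-1.4944  0.7487  2.0115] F tool [-2.0111 -0.3725  1.6298] mom [ 0.067   0.5483 -0.0255]
```

Emit:
send_rows --steps '[[[0,0,-0.2,0,0,0]]]'

```text
time: 14.07
position: [0.557, 0.0389, 0.1316]
tool_rot: [-0.702, 0.085, 0.702, 0.085]
ft_force: [-2.3, 0.8, 1.9]
grip_width: 0.0155
```

```bash
python3 -c "
from st import *
st(4)"
```

```text
t 14.2167 pos [0.5578 0.0387 0.1317] xax [ 0.0005  0.001  -1.    ] ang 166.1932706797975 grip 0.01577648631118036
F world [-1.8175  0.7079  1.8905] F tool [-1.8908 -0.2558  1.9334] mom [ 0.0732  0.5648 -0.0331]
```

Emit:
send_rows --steps '[[[0,0,-0.15,0,0,0]]]'

```text
time: 14.3
position: [0.5588, 0.0384, 0.1316]
tool_rot: [-0.702, 0.085, 0.702, 0.085]
ft_force: [-2.6, 0.3, 3.4]
grip_width: 0.0158
```

```bash
python3 -c "
from st import *
st(4)"
```

```text
t 14.45 pos [0.5594 0.0383 0.1317] xax [ 0.0008  0.001  -1.    ] ang 166.1923140660927 grip 0.015256448464771475
F world [-1.9467  1.0385  2.2681] F tool [-2.2686 -0.5464  2.1371] mom [ 0.1291  0.6099 -0.0319]
```

Emit:
send_rows --steps '[[[0,0,-0.1,0,0,0]]]'

```text
time: 14.53
position: [0.5601, 0.0381, 0.1317]
tool_rot: [0.702, -0.085, -0.702, -0.085]
ft_force: [-2.0, 1.1, 1.9]
grip_width: 0.0157
```

```bash
python3 -c "
from st import *
st(5)"
```

```text
t 14.7333 pos [0.5605 0.038  0.1317] xax [ 0.001   0.0009 -1.    ] ang 166.1904181784907 grip 0.01568131479836038
F world [-1.7609  0.6221  1.909 ] F tool [-1.9102 -0.1859  1.8572] mom [ 0.0931  0.6005 -0.0122]
```

Emit:
send_rows --steps '[[[0,0,-0.08,0,0,0]]]'

```text
time: 14.82
position: [0.5609, 0.0379, 0.1317]
tool_rot: [0.702, -0.085, -0.702, -0.085]
ft_force: [-2.3, 0.8, 2.0]
grip_width: 0.0155
```

```bash
python3 -c "
from st import *
st(5)"
```

```text
t 15.0167 pos [0.561  0.0379 0.1317] xax [ 0.0005  0.001  -1.    ] ang 166.1912377557833 grip 0.01575991996901762
F world [-2.5645  0.7197  2.0744] F tool [-2.0751 -0.089   2.6616] mom [ 0.1215  0.735  -0.0367]
```

Emit:
send_rows --steps '[[[0,0,-0.08,0,0,0]]]'

```text
time: 15.1
position: [0.5613, 0.0378, 0.1316]
tool_rot: [-0.702, 0.085, 0.702, 0.085]
ft_force: [-3.7, 1.1, 3.3]
grip_width: 0.0157
```

```bash
python3 -c "
from st import *
st(5)"
```

```text
t 15.3 pos [0.5614 0.0378 0.1316] xax [-0.0005  0.0012 -1.    ] ang 166.19646671273375 grip 0.0159333304251934
F world [-2.9171  0.9719  2.4958] F tool [-2.4933 -0.2504  3.0666] mom [ 0.1552  0.8902 -0.047 ]
```

Emit:
send_rows --steps '[[[-0.01,0,-0.08,0,0.01,0]]]'

```text
time: 15.38
position: [0.5616, 0.0377, 0.1316]
tool_rot: [-0.702, 0.085, 0.702, 0.085]
ft_force: [-3.5, 1.6, 3.1]
grip_width: 0.0155
```

```bash
python3 -c "
from st import *
st(5)
from lk import *
lk('w8')"
```

```text
t 15.5833 pos [0.5617 0.0377 0.1315] xax [-0.0006  0.0011 -1.    ] ang 166.19482748243087 grip 0.015516462510832673
F world [-3.3166  1.4995  2.7051] F tool [-2.7015 -0.6673  3.5809] mom [ 0.2188  1.0466 -0.0223]
((320.4790954589844, 247.038818359375), (38.87119674682617, 47.93607711791992), 90.59172821044922)
knob tool [ 0.071   0.0008 -0.0026]
[195 195 195 195 193 185 171 155 139 126 114 101  89  81  76  70  64  59
  54  49  43  39  37  38  39  41  42  43  45  47  46  47  47  47  46  46
  45  44  42  40  39  36  34  33  37  41  45  48  52  58  64  71  79  98
 128 158 179 202 226 245 252 253 253 253 253 253 252 252]
```

View pics/w8.png

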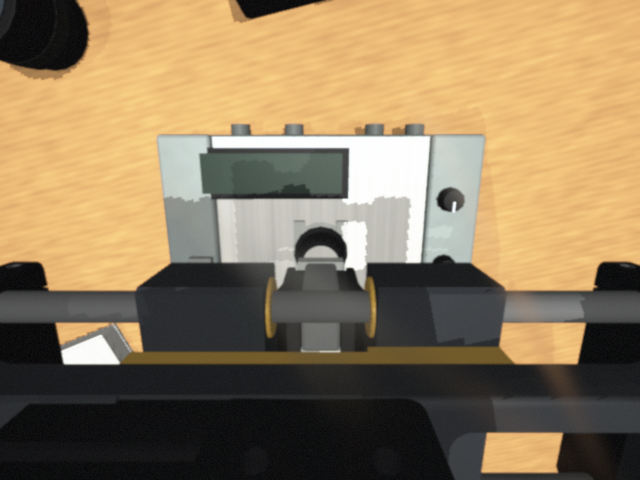

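Emit:
send_rows --steps '[[[-0.015,0,-0.1,0,0.01,0]]]'

```text
time: 15.72
position: [0.5619, 0.0376, 0.1315]
tool_rot: [-0.701, 0.085, 0.702, 0.085]
ft_force: [-5.0, 1.0, 2.6]
grip_width: 0.0157
```

```bash
python3 -c "
from st import *
st(6)"
```

```text
t 15.9667 pos [0.5619 0.0377 0.1315] xax [-0.0012  0.0012 -1.    ] ang 166.1986012367849 grip 0.015685240382932796
F world [-4.6422  1.489   2.9932] F tool [-2.9859 -0.3412  4.8677] mom [ 0.2831  1.3301 -0.0229]
```

Emit:
send_rows --steps '[[[-0.1,0,0.03,0,0.01,0],[-0.1,0,0,0,0,0],[-0.1,0,0,0,0,0]]]'

```text
time: 16.22
position: [0.5616, 0.0375, 0.1331]
tool_rot: [-0.702, 0.085, 0.702, 0.085]
ft_force: [-1.7, 1.1, -4.4]
grip_width: 0.0158
```

```bash
python3 -c "
from st import *
st(4)"
```

```text
t 16.3667 pos [0.5616 0.0375 0.1332] xax [-0.0004  0.0006 -1.    ] ang 166.2051582623596 grip 0.01563187008182678
F world [-2.5058  1.056  -3.5823] F tool [ 3.5839 -0.4264  2.6834] mom [0.1727 0.8517 0.0029]
```

Emit:
send_rows --steps '[[[-0.1,0,0.04,0,0,0],[-0.1,0,0.02,0,0,0]]]'

```text
time: 16.53
position: [0.5613, 0.0374, 0.1348]
tool_rot: [-0.702, 0.085, 0.702, 0.085]
ft_force: [-2.5, 0.2, -2.8]
grip_width: 0.016
```

```bash
python3 -c "
from st import *
st(4)
from lk import *
lk('w9')"
```

```text
t 16.6833 pos [0.5613 0.0374 0.135 ] xax [ 0.0001  0.0003 -1.    ] ang 166.2028048079093 grip 0.015359499761664489
F world [-2.6482  0.802  -2.8623] F tool [ 2.8623 -0.1464  2.7631] mom [0.1494 0.7988 0.0106]
((319.80340576171875, 247.49453735351562), (42.80718231201172, 46.21246337890625), 85.05378723144531)
knob tool [ 0.0745  0.0003 -0.0013]
[196 197 197 196 192 184 166 143 124 111  98  85  74  65  60  55  50  46
  49  52  54  59  63  68  72  76  77  80  82  83  83  84  85  84  83  82
  80  78  76  72  68  63  58  52  47  44  40  40  43  50  55  62  72  91
 118 147 176 209 236 250 253 253 253 253 253 252 252 252]
```

View pics/w9c.png

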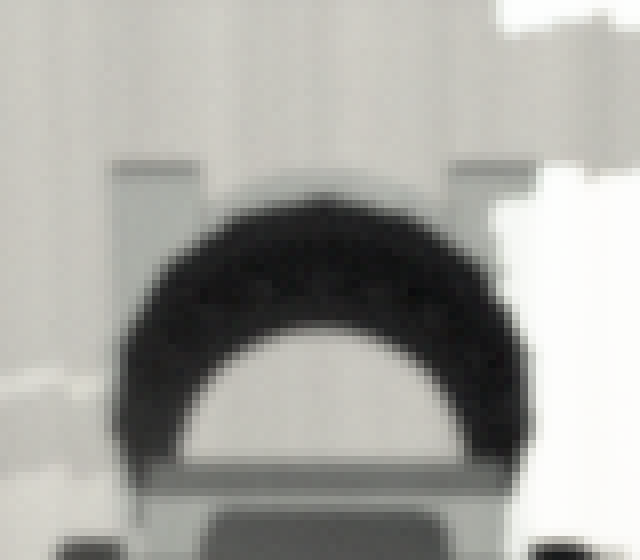

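Emit:
send_rows --steps '[[[-0.06,0,0.06,0,0,0],[-0.06,0,0.03,0,0,0]]]'

```text
time: 16.9
position: [0.5611, 0.0374, 0.1365]
tool_rot: [0.703, -0.085, -0.701, -0.085]
ft_force: [-1.4, 1.0, -3.2]
grip_width: 0.0157
```

```bash
python3 -c "
from st import *
st(4)"
```

```text
t 17.05 pos [0.5611 0.0375 0.1365] xax [ 0.0016  0.0001 -1.    ] ang 166.20206296597578 grip 0.015725389388582405
F world [-1.8736  0.8722 -2.6069] F tool [ 2.6039 -0.399   2.0317] mom [0.1339 0.6966 0.0198]
```

Emit:
send_rows --steps '[[[-0.1,0,0.02,0,-0.01,0]]]'

```text
time: 17.13
position: [0.5608, 0.0376, 0.1371]
tool_rot: [0.702, -0.085, -0.702, -0.085]
ft_force: [-1.5, 0.3, -10.8]
grip_width: 0.0156
```

```bash
python3 -c "
from st import *
st(4)"
```

```text
t 17.2833 pos [0.5608 0.0376 0.137 ] xax [ 0.0002  0.0004 -1.    ] ang 166.20165021206896 grip 0.015782383651241863
F world [-1.3944  0.5975 -8.4514] F tool [ 8.4514 -0.244   1.4977] mom [ 0.0879  0.4348 -0.0187]
```

Emit:
send_rows --steps '[[[-0.1,0,0,0,0,0]]]'

```text
time: 17.37
position: [0.5606, 0.0376, 0.1372]
tool_rot: [-0.702, 0.085, 0.702, 0.085]
ft_force: [-0.1, 1.4, -12.6]
grip_width: 0.0155
```

```bash
python3 -c "
from st import *
st(4)"
```

```text
t 17.5167 pos [0.5606 0.0376 0.1373] xax [-0.0004  0.0005 -1.    ] ang 166.19678531139493 grip 0.016053959536584277
F world [ -0.7132   0.5522 -11.3042] F tool [11.3047 -0.3622  0.8188] mom [ 0.061   0.2692 -0.0033]
```

Emit:
send_rows --steps '[[[-0.12,0,0,0,0,0]]]'

```text
time: 17.6
position: [0.5605, 0.0375, 0.1379]
tool_rot: [-0.702, 0.085, 0.702, 0.085]
ft_force: [-0.1, 0.1, -10.4]
grip_width: 0.0156
```

```bash
python3 -c "
from st import *
st(4)"
```

```text
t 17.75 pos [0.5611 0.0374 0.139 ] xax [ 0.0007  0.0002 -1.    ] ang 166.19824590743494 grip 0.015543951950646409
F world [-0.4175  0.347  -7.2575] F tool [ 7.2573 -0.2348  0.4926] mom [ 0.0322  0.3222 -0.0347]
```

Emit:
send_rows --steps '[[[-0.12,0,0,0,0,0]]]'

```text
time: 17.83
position: [0.5613, 0.0374, 0.1408]
tool_rot: [0.702, -0.085, -0.702, -0.085]
ft_force: [-1.3, -0.0, -2.1]
grip_width: 0.0156
```

```bash
python3 -c "
from st import *
st(4)"
```

```text
t 17.9833 pos [0.5615 0.0374 0.1415] xax [ 0.0021  0.     -1.    ] ang 166.20586660923274 grip 0.01596875756299949
F world [-1.7441  0.4102 -1.0165] F tool [1.0129 0.018  1.7936] mom [0.0839 0.742  0.0086]
```

Emit:
send_rows --steps '[[[-0.2,0,0.05,0,-0.02,0],[-0.25,0,0,0,0,0],[-0.25,0,0,0,0,0]]]'

```text
time: 18.23
position: [0.5618, 0.0374, 0.1505]
tool_rot: [0.703, -0.085, -0.701, -0.085]
ft_force: [-0.9, 0.4, -1.9]
grip_width: 0.0157
```

```bash
python3 -c "
from st import *
st(4)
from lk import *
lk('w10')"
```

```text
t 18.3833 pos [0.5633 0.0371 0.1509] xax [ 0.0063 -0.0005 -1.    ] ang 166.20970331257922 grip 0.015570877564808402
F world [-0.3798 -0.16   -1.086 ] F tool [1.0837 0.247  0.3374] mom [-0.0323  0.1751 -0.007 ]
((319.8387756347656, 248.14874267578125), (45.835533142089844, 46.335445404052734), 52.098079681396484)
knob tool [0.0903 0.0003 0.0036]
[199 197 196 196 196 187 164 134 112  99  87  75  64  58  57  62  72  84
  94 103 110 114 120 127 133 137 140 142 144 147 148 149 150 150 148 148
 145 143 142 138 133 127 121 115 108 100  91  79  66  56  50  53  60  73
  99 129 157 194 234 250 253 253 253 252 252 252 252 253]
```

View pics/w10c.png

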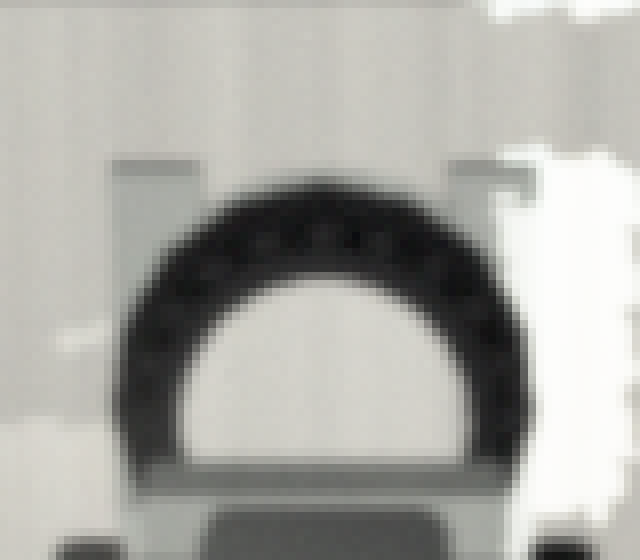

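Emit:
send_rows --steps '[[[-0.25,0,0.15,0,-0.06,0],[-0.3,0,0.03,0,-0.02,0],[-0.3,0,0.03,0,-0.02,0]]]'

```text
time: 18.68
position: [0.5619, 0.0374, 0.1595]
tool_rot: [-0.701, 0.084, 0.703, 0.085]
ft_force: [0.3, -0.3, -1.7]
grip_width: 0.0159
```

```bash
python3 -c "
from st import *
st(3)"
```

```text
t 18.7833 pos [0.5624 0.0373 0.1599] xax [-0.002   0.0017 -1.    ] ang 166.2027641806934 grip 0.015655883247812342
F world [ 0.3708 -0.3163 -1.3597] F tool [ 1.3584  0.2204 -0.4388] mom [-0.0652  0.1257  0.0104]
```

Emit:
send_rows --steps '[[[-0.5,0,0,0,0.02,0],[-0.8,0,0,0,0,0],[-0.8,0,0,0,0,0],[-0.8,0,0,0,0,0],[-0.5,0,0,0,0,0],[-0.2,0,0,0,0,0],[0,0,0,0,0,0]]]'

```text
time: 19.37
position: [0.5629, 0.0372, 0.2008]
tool_rot: [0.703, -0.085, -0.701, -0.085]
ft_force: [0.5, -0.3, -2.1]
grip_width: 0.0155
```

```bash
python3 -c "
from st import *
o,M=st(3)
from lk import *
lk('w11')
for r in rows(line([.4477,.299,.195],166.2,20))[::5]: print(r)"
```

```text
t 19.4667 pos [0.5626 0.0373 0.2001] xax [ 0.0012  0.001  -1.    ] ang 166.20475723504356 grip 0.015324141871943829
F world [ 0.1488 -0.2505 -1.5968] F tool [ 1.5968  0.2098 -0.2027] mom [-0.0237  0.1335 -0.0222]
((320.1244812011719, 246.1409149169922), (43.1398811340332, 46.31388473510742), 94.18233489990234)
knob tool [0.1396 0.0006 0.0153]
[209 211 212 213 212 202 174 141 116 101  87  74  63  55  49  43  40  42
  47  53  60  66  70  76  81  84  86  89  92  93  94  96  95  95  95  94
  93  92  89  85  82  77  72  66  60  55  48  42  37  37  41  47  56  69
  92 124 156 185 208 210 192 187 189 189 190 191 190 187]
[0.02, -1.13, 0.87, 0.0, 0.0, 0.01]
[0.02, -1.13, 0.87, 0.0, 0.0, 0.0]
[0.02, -1.13, 0.87, 0.0, 0.0, 0.0]
[0.02, -1.13, 0.87, 0.0, 0.0, 0.0]
```

View pics/w11.png

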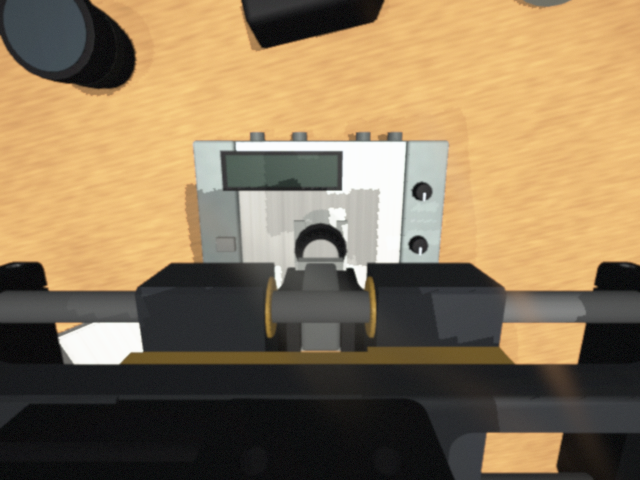

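Emit:
send_rows --steps '[[[0,-0.4,0.3,0,0,0],[0,-0.8,0.6,0,0,0],[0,-1.1,0.9,0,0,0],[0,-1.1,0.9,0,0,0],[0,-1.1,0.9,0,0,0],[0,-1.1,0.9,0,0,0],[0,-1.1,0.9,0,0,0],[0,-1.1,0.9,0,0,0]]]'

```text
time: 20.18
position: [0.5132, 0.1364, 0.1973]
tool_rot: [-0.7, 0.085, 0.704, 0.086]
ft_force: [0.4, 0.3, -1.5]
grip_width: 0.0155
```

```bash
python3 -c "
from st import *
o,M=st(1)
for r in rows(line([.4477,.299,.195],166.2,12))[::5]: print(r)"
```

```text
t 20.1833 pos [0.5132 0.1364 0.1973] xax [-0.0063  0.0025 -1.    ] ang 166.07944298533235 grip 0.015518352390252682
F world [ 0.4474  0.3053 -1.5417] F tool [ 1.5397 -0.4025 -0.3712] mom [-0.0602  0.1001 -0.0071]
[0.03, -1.18, 0.86, 0.0, 0.06, 0.01]
[0.02, -1.18, 0.85, 0.0, 0.0, 0.0]
[0.02, -1.19, 0.85, 0.0, 0.0, 0.0]
```

Emit:
send_rows --steps '[[[0,-1.2,0.9,0,0.05,0.01],[0,-1.2,0.9,0,0.01,0],[0,-1.2,0.9,0,0.01,0],[0,-1.2,0.9,0,0.01,0],[0,-1.2,0.9,0,0.01,0],[0,-1.2,0.9,0,0,0],[0,-1.2,0.8,0,0,0],[0,-1.2,0.8,0,0,0]]]'

```text
time: 20.85
position: [0.4527, 0.2616, 0.1963]
tool_rot: [-0.7, 0.083, 0.704, 0.082]
ft_force: [-0.6, 0.4, -1.4]
grip_width: 0.0156
```

```bash
python3 -c "
from st import *
o,M=st(1)
for r in rows(line([.4477,.299,.195],166.2,4)): print(r)"
```

```text
t 20.85 pos [0.4527 0.2616 0.1963] xax [-0.006   0.0002 -1.    ] ang 166.6097698156371 grip 0.015621015235355905
F world [-0.6158  0.4082 -1.4278] F tool [ 1.4315 -0.2562  0.6853] mom [0.0069 0.0943 0.013 ]
[0.03, -0.88, 0.34, 0.02, 0.06, -0.01]
[0.03, -0.88, 0.34, 0.02, 0.0, 0.0]
[0.03, -0.88, 0.34, 0.02, 0.0, 0.0]
[0.03, -0.88, 0.34, 0.02, 0.0, 0.0]
```

Emit:
send_rows --steps '[[[0,-1,0.4,0.02,0.04,0],[0,-1,0.4,0.02,0.01,0],[0,-0.7,0.2,0.02,0.01,0],[0,-0.4,0.1,0,0,0],[0,0,0,0,0,0]]]'

```text
time: 21.27
position: [0.4398, 0.3028, 0.1957]
tool_rot: [-0.701, 0.082, 0.704, 0.081]
ft_force: [0.4, -0.2, -1.8]
grip_width: 0.0159
```

```bash
python3 -c "
from st import *
from wl import *
o,M=st(3)
o,p,d,K,T,W=look('w12')
for n in ['scene','side']:
  p,d=camera(n); cv2.imwrite(f'pics/{n}12.png',p[:,:,::-1])
"
```

```text
t 21.3667 pos [0.4402 0.3018 0.1957] xax [-0.005  -0.0016 -1.    ] ang 166.74142273109734 grip 0.015384704166191797
F world [ 0.0391 -0.4367 -1.4441] F tool [ 1.4446  0.4122 -0.1447] mom [-0.0234  0.1545 -0.0265]
```

View pics/w12.png

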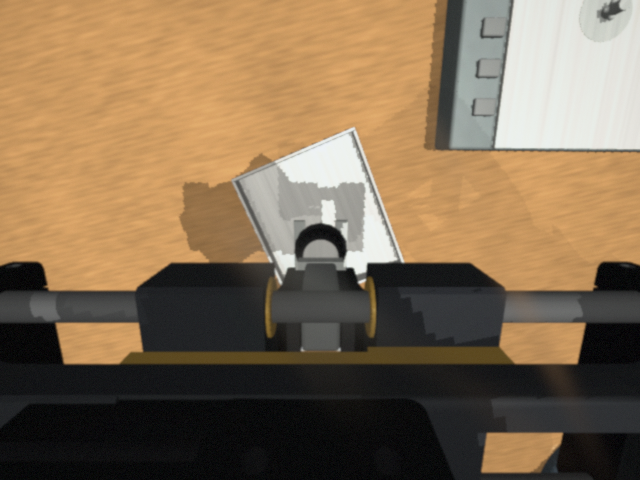

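View pics/scene12.png

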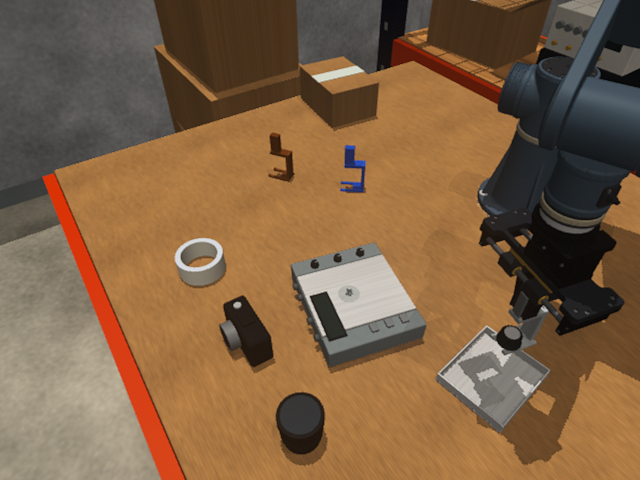

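```bash
python3 -c "
from lat import *
np.set_printoptions(precision=4,suppress=True)
K,T=cam_pose('scene')
c=np.array([at_z(*p,.022,K,T) for p in [(488,328),(550,372),(502,427),(437,377)]]);print(c,c.mean(0))
K,T=cam_pose('wrist',get_obs())
print([at_z(*p,.022,K,T) for p in [(233,181),(354,128)]])
o=get_obs()
from plan import *
for r in rows(line([.448,.299,.13],166.7,5)): print(r)
"
```

```text
[[0.377  0.2326 0.022 ]
 [0.3581 0.3561 0.022 ]
 [0.5033 0.3768 0.022 ]
 [0.5275 0.255  0.022 ]] [0.4415 0.3051 0.022 ]
[array([0.4998, 0.3735, 0.022 ]), array([0.5209, 0.2484, 0.022 ])]
[1.31, 0.0, -0.15, 0.0, 0.04, -0.02]
[1.31, 0.01, -0.15, 0.0, 0.0, 0.0]
[1.31, 0.01, -0.15, 0.0, 0.0, 0.0]
[1.31, 0.01, -0.15, 0.0, 0.0, 0.0]
[1.31, 0.01, -0.15, 0.0, 0.0, 0.0]
```

Emit:
send_rows --steps '[[[0.7,0,-0.15,0,0.04,-0.02],[1.3,0,-0.15,0,0,0],[1.5,0,-0.15,0,0,0],[1.5,0,-0.15,0,0,0],[1.2,0,-0.1,0,0,0],[0.7,0,-0.1,0,0,0],[0,0,0,0,0,0]]]'

```text
time: 22.1
position: [0.4526, 0.2956, 0.123]
tool_rot: [0.704, -0.084, -0.7, -0.085]
ft_force: [-0.1, -0.8, -1.8]
grip_width: 0.0158
```

```bash
python3 -c "
from st import *
o,M=st(3)
for r in rows(line([.448,.299,.1],166.7,4)): print(r)
"
```

```text
t 22.2 pos [0.4531 0.2961 0.1243] xax [ 0.0066  0.0013 -1.    ] ang 166.26346945824608 grip 0.015717922642791086
F world [-0.0023 -0.6201 -1.2781] F tool [ 1.2773  0.6065 -0.1373] mom [-0.0483  0.1764  0.0005]
[0.61, -0.04, 0.14, -0.02, -0.06, 0.03]
[0.61, -0.04, 0.14, -0.02, 0.0, 0.0]
[0.61, -0.04, 0.14, -0.02, 0.0, 0.0]
[0.61, -0.04, 0.14, -0.02, 0.0, 0.0]
```

Emit:
send_rows --steps '[[[0.6,0,0.1,0,-0.06,0.03],[0.6,0,0.1,0,-0.01,0],[0.6,0,0.1,0,-0.01,0],[0.4,0,0.1,0,0,0],[0,0,0,0,0,0]]]'

```text
time: 22.62
position: [0.4509, 0.2979, 0.1028]
tool_rot: [0.703, -0.084, -0.701, -0.086]
ft_force: [-0.1, 0.4, -1.6]
grip_width: 0.0161
```

```bash
python3 -c "
from st import *
o,M=st(4)
from lk import *
lk('w13')
for r in rows(line(o['position']-[0,0,.01],166.4,3)): print(r)
"
```

```text
t 22.7667 pos [0.4516 0.2981 0.1036] xax [ 0.004  0.003 -1.   ] ang 166.2477488511905 grip 0.01603680451172807
F world [-0.0173 -0.071  -1.4647] F tool [1.4644 0.0787 0.0046] mom [-0.0664  0.1626 -0.0151]
((320.1677551269531, 246.26524353027344), (43.6660270690918, 46.52949523925781), 93.7870101928711)
knob tool [ 0.0432  0.0006 -0.0107]
[164 164 163 164 164 159 144 121 101  87  76  65  55  48  41  37  35  34
  38  43  50  54  58  63  67  70  72  74  76  78  79  79  80  80  79  79
  78  77  74  72  69  65  61  55  50  45  39  33  29  30  35  39  45  56
  72  98 133 170 208 233 238 239 240 240 241 241 241 240]
[0.34, 0.0, 0.01, -0.01, -0.03, 0.04]
[0.34, 0.0, 0.01, -0.01, 0.0, 0.0]
[0.34, 0.0, 0.01, -0.01, 0.0, 0.0]
```

View pics/w13.png

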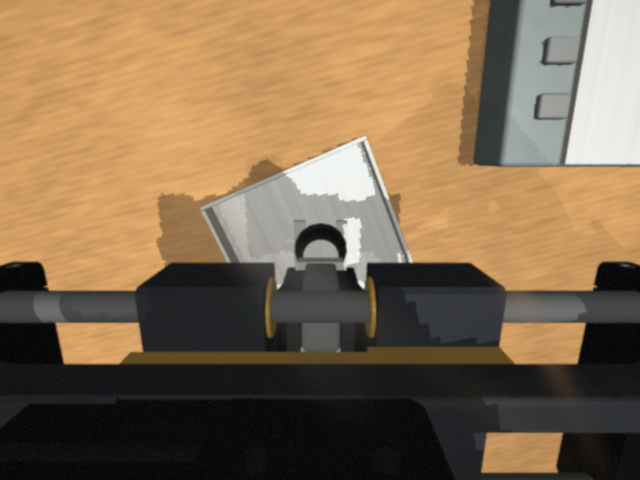

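Good: the fork is over the tray floor with the knob level in it. I'll lower gently (foot contact expected near TCP z 0.085).

Emit:
send_rows --steps '[[[0.35,0,0,0,-0.03,0.04],[0.35,0,0.02,0,-0.01,0],[0.3,0,0.02,0,-0.01,0]]]'

```text
time: 23.07
position: [0.4525, 0.2987, 0.0944]
tool_rot: [0.702, -0.084, -0.702, -0.085]
ft_force: [-0.5, 0.6, -1.7]
grip_width: 0.0161
```

```bash
python3 -c "
from st import *
o,M=st(4)
for r in rows(line(o['position']-[0,0,.004],166.4,2)): print(r)
"
```

```text
t 23.2167 pos [0.4521 0.2985 0.0941] xax [-0.0001  0.0008 -1.    ] ang 166.2483871033433 grip 0.01597913771075421
F world [-0.2028  0.4564 -1.316 ] F tool [ 1.3164 -0.3941  0.3051] mom [-0.0343  0.1445 -0.0091]
[0.2, 0.0, 0.0, -0.01, 0.0, 0.01]
[0.2, 0.0, 0.0, -0.01, 0.0, 0.0]
```

Emit:
send_rows --steps '[[[0.2,0,0,0,0,0],[0.2,0,0,0,0,0],[0.15,0,0,0,0,0]]]'

```text
time: 23.47
position: [0.4525, 0.2987, 0.0886]
tool_rot: [0.702, -0.084, -0.702, -0.085]
ft_force: [0.5, 0.1, -1.6]
grip_width: 0.0157
```

```bash
python3 -c "
from st import *
o,M=st(4)
"
```

```text
t 23.6167 pos [0.4524 0.2986 0.0886] xax [ 0.0005  0.001  -1.    ] ang 166.24750122380095 grip 0.015743068907433138
F world [-0.0666 -0.1168 -1.3068] F tool [1.3066 0.1307 0.0372] mom [-0.0102  0.1354  0.0023]
```

Emit:
send_rows --steps '[[[0.12,0,0,0,0,0],[0.1,0,0,0,0,0]]]'

```text
time: 23.78
position: [0.4526, 0.2987, 0.0866]
tool_rot: [0.702, -0.084, -0.702, -0.085]
ft_force: [0.5, -0.5, -1.8]
grip_width: 0.0157
```

```bash
python3 -c "
from st import *
o,M=st(4)
"
```

```text
t 23.9333 pos [0.4526 0.2987 0.0865] xax [ 0.0011  0.0013 -1.    ] ang 166.24660380490744 grip 0.015648545902800085
F world [ 0.4357 -0.3939 -1.259 ] F tool [ 1.2589  0.2809 -0.516 ] mom [-0.0596  0.1529  0.0085]
```

Emit:
send_rows --steps '[[[0.08,0,0,0,0,0]]]'

```text
time: 24.02
position: [0.4527, 0.2988, 0.0859]
tool_rot: [0.702, -0.084, -0.702, -0.085]
ft_force: [0.3, 0.0, -1.3]
grip_width: 0.0158
```

```bash
python3 -c "
from st import *
o,M=st(4)
"
```

```text
t 24.1667 pos [0.4525 0.2987 0.0857] xax [ 0.0009  0.0012 -1.    ] ang 166.24941736290182 grip 0.01570155420743588
F world [ 0.0599  0.08   -0.9899] F tool [ 0.99   -0.0906 -0.0386] mom [-0.0247  0.1568 -0.0116]
```

Emit:
send_rows --steps '[[[0.08,0,0,0,0,0]]]'

```text
time: 24.25
position: [0.4528, 0.2988, 0.0851]
tool_rot: [0.703, -0.084, -0.702, -0.085]
ft_force: [0.4, 0.9, 8.6]
grip_width: 0.0156
```

```bash
python3 -c "
from st import *
o,M=st(4)
"
```

```text
t 24.4 pos [0.4527 0.2987 0.0851] xax [ 0.0013  0.0013 -1.    ] ang 166.24842568211133 grip 0.015422941862422988
F world [0.2952 0.2977 2.8084] F tool [-2.8076 -0.3638 -0.2187] mom [-0.0525  0.2074  0.0336]
```

Emit:
send_rows --steps '[[[-0.02,0,0,0,0,0],[0,0,0,0,0,0],[0,0,0,0,0,0],[0,0,0,0,0,0],[0,0,0,0,0,0],[0,0,0,0,0,0]]]' --gripper 0.4

```text
time: 24.9
position: [0.4531, 0.2989, 0.0856]
tool_rot: [0.703, -0.084, -0.701, -0.085]
ft_force: [-0.0, -0.2, -0.6]
grip_width: 0.0472
```

```bash
python3 -c "
from st import *
o,M=st(2)
from lk import *
lk('w14')
"
```

```text
t 24.95 pos [0.4531 0.2989 0.0856] xax [ 0.0022  0.0018 -1.    ] ang 166.2426729798166 grip 0.04922477256410862
F world [ 0.2045 -0.1504 -0.2716] F tool [ 0.2717  0.0981 -0.2339] mom [-0.0549  0.1564  0.0094]
((321.1227722167969, 247.51681518554688), (42.00210189819336, 47.40186309814453), 95.0347671508789)
knob tool [ 0.0251  0.0011 -0.0149]
[192 193 194 195 195 192 180 157 135 121 109  96  84  74  67  62  56  50
  49  47  48  49  54  58  63  67  70  72  75  77  78  79  79  79  79  79
  78  76  74  71  68  63  59  54  49  46  44  42  44  47  51  57  63  70
  82  95 107 123 145 169 185 190 190 191 192 192 192 192]
```

View pics/w14.png

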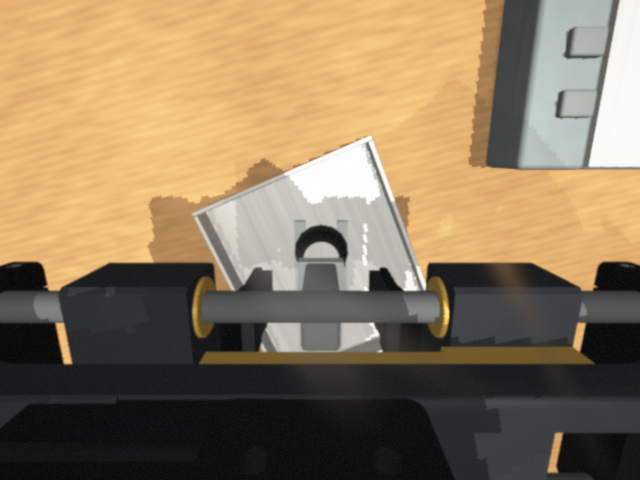

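The fingers are open with the handle standing clear between them. I'll retract straight up.

Emit:
send_rows --steps '[[[-0.5,0,0,0,0,0],[-1,0,0,0,-0.02,0],[-1.5,0,0,0,0,0],[-2,0,0,0,0,0],[-2.5,0,0,0,0,0],[-3,0,0,0,0,0],[-2,0,0,0,0,0],[0,0,0,0,0,0]]]'

```text
time: 25.67
position: [0.4515, 0.2979, 0.2158]
tool_rot: [-0.7, 0.085, 0.704, 0.084]
ft_force: [0.1, 0.8, 0.8]
grip_width: 0.0521
```

```bash
python3 - <<'E'
from st import *
from wl import *
from fit import fit
o,M=st(1)
o,p,d,K,T,W=look('w15')
for n in ['scene','side']:
  p,d=camera(n); cv2.imwrite(f'pics/{n}15.png',p[:,:,::-1])
  KK,TT=cam_pose(n); P=cloud(d,KK,TT).reshape(-1,3)
  m=(P[:,2]>.03)&(P[:,2]<.135)&(abs(P[:,0]-.44)<.06)&(abs(P[:,1]-.3)<.03)
  r=fit(P[m],[.452,.299,.003,-.24]);print(n,m.sum(),r.x)
  cv2.imwrite(f'pics/{n}15c.png',cv2.resize(p[:,:,::-1][(slice(280,450) if n=='scene' else slice(130,250)),(slice(400,600) if n=='scene' else slice(150,300))],None,fx=4 if n=='scene' and 0 else 3.5,fy=3.5))
E
```

```text
t 25.6667 pos [0.4515 0.2979 0.2158] xax [-0.0057  0.     -1.    ] ang 166.23568417367883 grip 0.05211955634780474
F world [0.1408 0.7571 0.7856] F tool [-0.7864 -0.7678  0.0477] mom [-0.0235  0.1647 -0.0059]
scene 1037 [ 0.4538  0.2981  0.0239 -0.2582]
side 462 [ 0.4544  0.2966  0.003  -0.207 ]
```

View pics/scene15c.png

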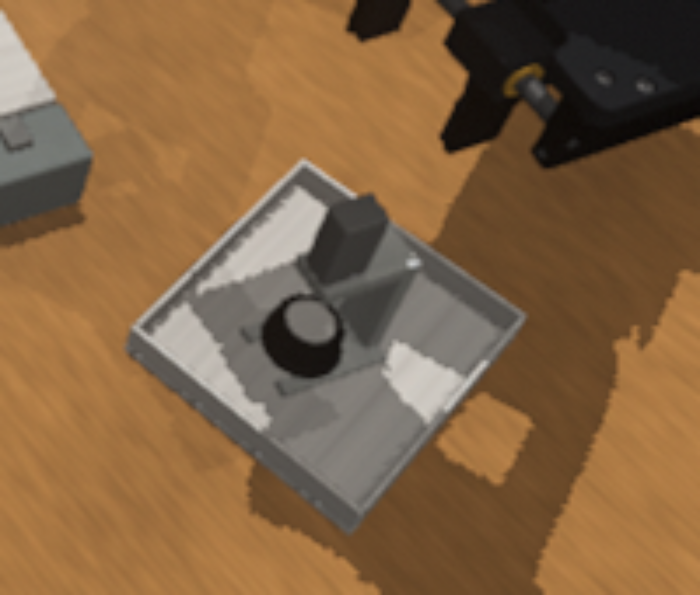

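View pics/side15.png

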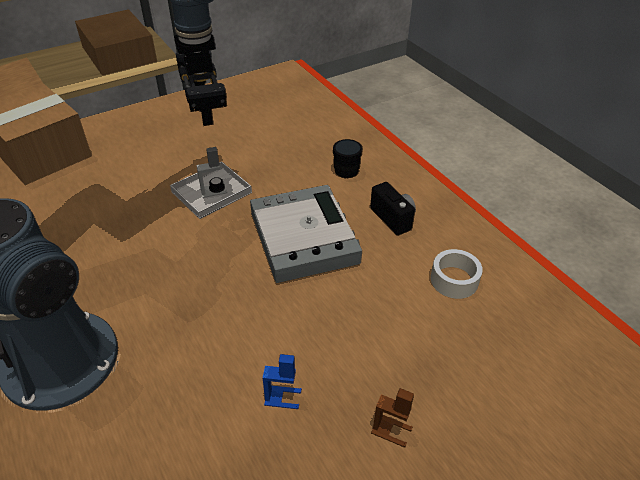

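View pics/w15.png

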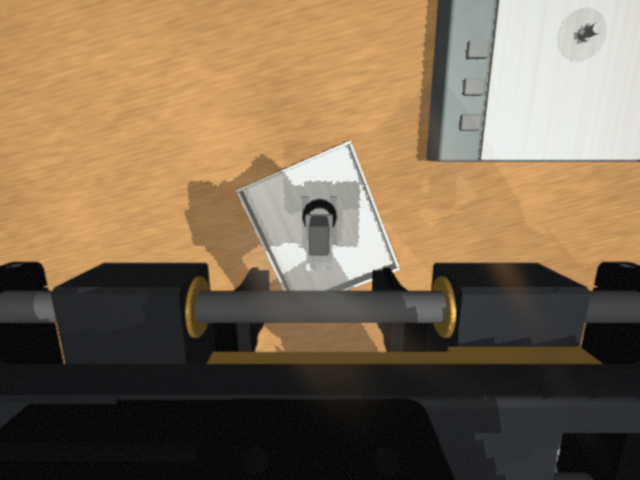

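The puller stands upright in the tray with the knob in its fork, and the three bystanders look unmoved. I'll check the knob's level and height from depth.

```bash
python3 - <<'E'
from h import *
np.set_printoptions(precision=4,suppress=True)
for n in ['scene','side','wrist']:
  o=get_obs();p,d=camera(n);K,T=cam_pose(n,o);W=cloud(d,K,T)
  m=(np.hypot(W[...,0]-.452,W[...,1]-.299)<.014)&(W[...,2]>.024)&(W[...,2]<.045)
  g=cv2.cvtColor(p,cv2.COLOR_RGB2GRAY)
  P=W[m]; 
  if len(P)<8: print(n,len(P));continue
  P=P[abs(P[:,2]-np.percentile(P[:,2],75))<.003]
  A=np.c_[P[:,:2]-P[:,:2].mean(0),np.ones(len(P))];s=np.linalg.lstsq(A,P[:,2],rcond=None)[0];print(n,len(P),P.mean(0),'slopes',s[:2])
  if n!='wrist':
    d0=np.load(n+'0.npy'); i0=cv2.imread(f'pics/{n}0.png')[:,:,::-1]
    diff=np.abs(p.astype(int)-i0).max(2)
    for nm,b in ({'scene':dict(tape=(235,290,170,230),cam=(290,368,215,275),lens=(388,455,272,330))} if n=='scene' else {'side':dict(tape=(245,300,425,485),cam=(178,238,365,418),lens=(135,180,328,365))}).values().__iter__().__next__().items():
      q=diff[b[0]:b[1],b[2]:b[3]];print(n,nm,'changed px',(q>40).sum())
E
```

```text
scene 179 [0.4524 0.2994 0.0328] slopes [0.0046 0.0137]
scene tape changed px 0
scene cam changed px 0
scene lens changed px 0
side 44 [0.4501 0.2972 0.0311] slopes [-0.053  -0.0427]
side tape changed px 0
side cam changed px 0
side lens changed px 0
wrist 135 [0.4612 0.2968 0.0297] slopes [-0.0325 -0.025 ]
```

```bash
python3 -c "
from rig import *
print(hand_in()); print(get_obs()['time'])"
```

```text
the job is handed in; nothing more can be done
None
the job is handed in; nothing more can be done
```

The knob is off its post and sits level in the fork of the puller, which I stood upright on the tray floor and let go. I handed the job in at about 26 s; no verdict was reported.

**What I did**
- **Setting down:** I gripped the steel puller by its grey handle and felt for the panel with the foot.
- **Sliding in:** I slid the fork under the skirt at roughly 2–4 N on the panel until the total sliding force reached 4.9 N. I put about 3 N of that on the hub and the rest to friction.
- **Pulling:** I pulled straight up in small steps. The knob came off at about 10 N, followed by a smooth lift clear of the post.
- **Placing:** I carried it to the tray, lowered it until the foot touched, opened the fingers and backed straight up.

**Last checks**
- **Knob:** its top is at about 0.030–0.033 m, which fits the hub standing on the tray floor. The scene camera, with the most points, shows it level to within 1°. The side and wrist fits used fewer points and gave 2–4°, which I took as noise.
- **Puller:** the pictures show it upright. The side camera's fit puts it on the tray floor at z 0.003 m. The scene camera's fit gave a false height of 0.024 m, because knob points were mixed into it.
- **Bystanders:** the camera, lens and tape roll show no changed pixels against the first pictures.

**What went less well**
- Early in the slide the foot stuck. The press on the panel rose briefly to about 8 N before I eased it off and continued.
- At touchdown in the tray, one force reading was 8.6 N; it had settled to about 4 N of contact before I opened the fingers.

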